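Clear the relay feeder and make up two repair kits

ROBOT

A 7-joint arm with a two-finger parallel gripper is mounted at the origin on the work surface. World frame = base frame: x ahead of the robot, y to its left, z up, the work surface at z = 0. Lengths are in m, angles in rad, forces in N, time in s.
With the tool pointing down it reaches from about 0.4 to 0.85 m from the base axis. Payload 10.4 kg.
Tool frame: the origin (TCP) lies midway between the tips of the shut fingers; the grasp point (between the pads) lies 19 mm behind it; z points along the fingers, y is the line along which they close (so a half turn about z gives the same grasp; the last joint's range is limited). The gripper opens to 87 mm and grips with 3 to 60 N. Pads are 19 mm wide; open, the fingers measure 117 mm over their backs; the gripper's body (75 mm by 190 mm) begins 51 mm behind the grasp point.
Start: joints at [1.141, 0.332, -0.065, 1.46, 0.022, 1.35, -0.088], TCP at [0.247, -0.574, 0.199] pointing down, gripper open.
Joint ranges: [-2.6, 2.6], [-0.5, 2.12], [-1.47, 1.34], [0.16, 2.42], [-1.27, 4.41], [0.06, 2.06], [-2.6, 2.6]. Speed limits (rad/s): [2.22, 2.22, 2.79, 2.79, 3.14, 3.14, 3.14].

INTERFACE

Orientations are given as a unit quaternion [x, y, z, w].
In Python, from bench import sensors, eyes, order gives the robot as it stands.
- The arm moves only by the tool arm_command, never from a script. Its argument "steps" is a list of rows, each an object with "rot": the turn, a rotation vector about the world's x, y, z in degrees, a list of three; "slide": the shift along the world's x, y, z in m, a list of three; "grip": the opening, from 0 (shut) to 1 (fully open). A call has exactly 8 rows; each row shifts and turns the commanded pose from where the row before left it; what a row does not reach is not made up. A row lasts 1/8 s, in which the tool goes at most 62.5 mm and 10.7 degrees, less where a joint would pass 70% of its speed; a pose out of reach is approached as far as the arm can. A call with a gripper value outside its range is refused whole. The fingers move at their own pace and stop on an object; "newtons" is the grip in N (left out, the last holds). Time passes only in rows, so rows that do not move let the fingers close, or fill a call up. It gives the time, the measured TCP pose, the force, the opening and the grip force at its end, in the units of the state.
- sensors.read_state(): the state, without advancing time (a new reading comes with each control period).
- eyes.camera(name): name is "scene" or "side" or "wrist"; returns a dict with "pixels" (420x560x3 uint8, red, green, blue), "intrinsics" (3x3 intrinsics, pixels), "pose" (4x4, takes a point from camera to world coordinates). Camera axes: x right, y down, z forward; pixel columns grow to the right and rows downward; lengths in m; the calibration is good to about 2 mm. A picture is of the moment at which its call begins. There is no depth.
- order.close_job(): hands the job in; it is judged then, once.
Trained networks look in a picture, given as the dict that the camera call returned (one of the last four; its "shot" number tells which), for a name from the list of things; names that differ only in an ending like _2 or _b are one class to them, and where a whole thing is asked for, a point or a joint stands for the part that bears it (a point fixed in the world has none). Each returns a list of dicts, best first, with "conf" (0 to 1); they miss things now and then, are a little off and sometimes report something else, mostly with a low value. They report only what shows in the picture. A call takes as long as a camera call.
- eyes.look_for(name, picture): "bbox" ([left, top, right, bottom] in pixels, round what is visible of it).
The state is a dict: "time": time; "joint_positions": joint angles; "joint_vel": joint speeds; "joint_torque": joint torques, N m; "ee_pos": TCP position; "eef_rot": TCP orientation; "ft_force": force on the tool from outside, world axes, zero at the start; "torque": the same for the moment, N m; "width": finger opening in m; "grip_force": force on a finger pad.
Only numpy, scipy, OpenCV 4.12 (cv2) and the standard library are available. Lean on these libraries where they do the work, as an engineer would, in place of code of your own. Each camera call takes 0.05 s, during which the arm holds its last target. There are 200 camera calls.

TASK

Make up the two repair kits: the blue tray gets the black capacitor and one orange relay, the yellow tray gets the ivory knob and one orange relay, every part standing upright on the tray floor in a compartment of its own. A wide black relay that does not belong there is stuck in the relay feeder: before taking any orange relay, lift it out and put it in the red reject bin, so that both orange relays slide down to the stop, where you pick them up. Leave the green display board where it lies.

Things in the scene. Friction and masses are not known exactly. Their poses are not given: they have to be found in the camera images.
- feeder: Fixed gravity feeder: aluminium rail on a grey foot (190 x 64 mm). Origin on the table under the stop's inner face; +x: level, up the rail. The slippery rail floor starts at (0,0,30) mm and climbs 18 degrees for 175 mm, 34 mm wide. Side guides 7 mm high (above the rail floor), 20 mm apart up to 45 mm from the stop, 26 mm apart beyond 50 mm. Stop: 18 mm high, 18 mm wide.
- wrong_relay: The wrong relay: a wide black box, 30 long (its x) x 24 wide (its y) x 26 mm high (its z), 30 g. At the start in the wide part of the rail, its lower end stuck at the mouth of the narrow part, tilted 18 degrees with the rail, x up the rail. Nothing clamps it: it lifts straight out. Origin: centre of its underside.
- relay_1: Orange relay with dark base and pale label on top: 32 long (its x) x 18 wide (y) x 26 mm high (z), about 22 g. At the start in the feeder against the black relay's upper end, tilted 18 degrees, x up the rail; slides down to the stop by itself when nothing is in front, origin then at about (15,0,35) mm in the feeder frame. May go in either tray. Origin: centre of its underside.
- relay_2: The second orange relay, same as relay_1; at the start right behind it, higher up the rail. It follows relay_1 down (origin then at about (46,0,45) mm in the feeder frame) and slides on to the stop once relay_1 is taken. May go in either tray. Origin: centre of its underside.
- capacitor: Screw-terminal capacitor: upright black cylinder, 35 mm in diameter and 60 mm high, with two brass terminals 6 mm high (8 mm thick, 13 mm apart) on its top; about 80 g. Stands loose on the table. Origin: centre of its underside, z up.
- knob: Ivory instrument knob standing on its skirt: skirt 38 mm in diameter and 5 mm high, above it the fluted grip 30 mm in diameter, 28 mm high in all, a black pointer line on top; about 25 g. Stands loose on the table. Origin: centre of its underside, z up.
- blue_tray: Blue kit tray, fixed, 68 (its x) x 180 (its y) mm outside, walls 4 mm thick and 16 mm high, floor 3 mm thick; a divider at y = 0 makes two compartments, each 60 (x) x 84 (y) mm inside, centred at (0, 44) and (0, -44) mm. Origin: centre of its underside, on the table.
- yellow_tray: Yellow kit tray, fixed, the same size and layout as the blue one. Origin: centre of its underside, on the table.
- reject_bin: Red reject bin, fixed, open on top: 110 x 110 mm outside, 45 mm high, walls and floor 3 mm thick. Origin: centre of its underside, on the table.
- display_board: Green display board lying flat on the table, 60 (its x) x 100 (its y) mm, with a grey screen on it, 13 mm high in all. Not part of the job. Origin: centre of its underside.

How it is judged:
By the outcome, as a careful person would: the job done as asked, in the order asked, and still so for the second after the job is handed in, with the robot touching nothing.
It also fails if it takes over 141 s, if anything falls off the work surface, if the arm or the gripper's body presses on something with over 40 N, if the wrist force passes 120 N, or if a joint passes its speed limit or range.

## Working session

There is one attempt and no reset: what is moved stays moved. The work goes in short steps, Python scripts to look and compute and a tool call to move; the robot and the scene stay as the last step left them, time stands still between calls to the robot, and variables do not carry over. Pictures are saved under pics/ and viewed, at most 14 in all, crops included, and the job is handed in when it is done.

Besides the shell and the picture viewer there is one more tool, called after "Request:" as a command line: name --argument value ..., lists and objects as JSON in quotes. arm_command: Moves the arm, as the interface text tells. Its arguments: {"type":"object","properties":{"steps":{"type":"array","items":{"type":"object","properties":{"rot":{"type":"array","items":{"type":"number"}},"slide":{"type":"array","items":{"type":"number"}},"grip":{"type":"number"}}}},"newtons":{"type":"number"}},"required":["steps"]}

```bash
ls; mkdir -p pics; cat > h.py <<'E'
import numpy as np, cv2, json
from bench import sensors, eyes, order
def shot(n,f=None):
    p=eyes.camera(n)
    if f: cv2.imwrite(f'pics/{f}.png',p['pixels'][:,:,::-1])
    return p
def ray(p,u,v,z):
    K=np.array(p['intrinsics']);T=np.array(p['pose'])
    d=T[:3,:3]@np.linalg.solve(K,[u,v,1.]);o=T[:3,3]
    return o+d*(z-o[2])/d[2]
def proj(p,X):
    K=np.array(p['intrinsics']);T=np.array(p['pose'])
    c=(np.atleast_2d(X)-T[:3,3])@T[:3,:3]; q=c@K.T
    return q[:,:2]/q[:,2:]
E
python3 - <<'E'
from h import *
for n in ['scene','side','wrist']:
    p=shot(n,n+'0'); print(n,p['pose'].round(3).tolist(),p['intrinsics'].round(1).tolist())
    for o in ['feeder','wrong_relay','relay_1','capacitor','knob','blue_tray','yellow_tray','reject_bin','display_board']:
        print(o,[(np.round(d['bbox']).astype(int).tolist(),round(d['conf'],2)) for d in eyes.look_for(o,p)][:3])
print(sensors.read_state())
E
```

```text
pics
scene [[0.449, 0.763, -0.465, 0.92], [0.894, -0.381, 0.238, -0.238], [0.004, -0.522, -0.853, 0.783], [0.0, 0.0, 0.0, 1.0]] [[396.4, 0.0, 277.6], [0.0, 396.4, 208.4], [0.0, 0.0, 1.0]]
feeder [([199, 203, 264, 286], 0.61)]
wrong_relay [([200, 204, 263, 286], 0.68), ([214, 217, 230, 233], 0.42)]
relay_1 [([227, 223, 235, 236], 0.67), ([230, 232, 246, 251], 0.66)]
capacitor [([154, 296, 182, 318], 0.82)]
knob []
blue_tray [([376, 143, 456, 193], 0.73)]
yellow_tray [([284, 155, 363, 203], 0.69)]
reject_bin [([320, 203, 394, 270], 0.84), ([224, 222, 237, 240], 0.16)]
display_board [([139, 228, 189, 268], 0.81)]
side [[-0.883, -0.325, 0.337, 0.241], [-0.468, 0.641, -0.608, 0.516], [-0.018, -0.695, -0.719, 0.725], [0.0, 0.0, 0.0, 1.0]] [[379.3, 0.0, 282.2], [0.0, 379.3, 212.5], [0.0, 0.0, 1.0]]
feeder [([278, 169, 348, 226], 0.69)]
wrong_relay [([302, 143, 314, 166], 0.32)]
relay_1 [([332, 172, 364, 199], 0.57), ([290, 174, 302, 188], 0.55)]
capacitor [([303, 142, 315, 167], 0.72)]
knob [([342, 147, 355, 156], 0.54)]
blue_tray [([334, 170, 366, 198], 0.73), ([148, 314, 234, 420], 0.66)]
[... 450 characters left out ...]
t_positions': array([ 1.14139633,  0.3322169 , -0.06469355,  1.46012455,  0.02159195,
        1.34990784, -0.08849619]), 'joint_vel': array([-0.00062713,  0.00037297, -0.00178444, -0.00024148,  0.00017073,
        0.00019118, -0.00011753]), 'joint_torque': array([ 4.39605665e-04, -6.23029876e+01,  2.46518967e-02, -3.90117574e+01,
       -6.11168076e-02,  3.15053214e-02,  1.60429954e-05]), 'ee_pos': array([ 0.24731383, -0.57399534,  0.19875321]), 'eef_rot': array([9.79385469e-01, 2.02000254e-01, 1.43961833e-05, 1.57075885e-05]), 'ft_force': array([ 0.11380861, -0.28207223, -0.86668689]), 'torque': array([-0.02913393, -0.0158316 ,  0.02246286]), 'grip_force': 0.0, 'width': 0.08682878135929245}
```

View pictures.

View pics/scene0.png

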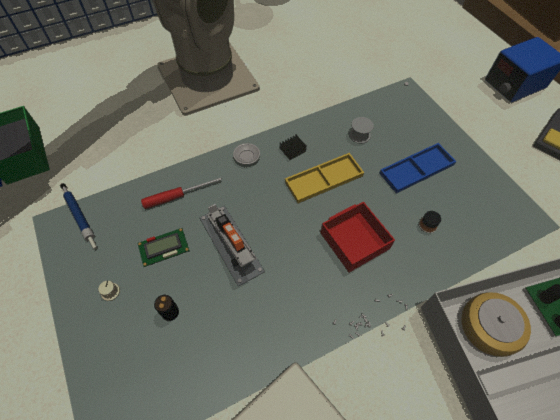

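View pics/side0.png

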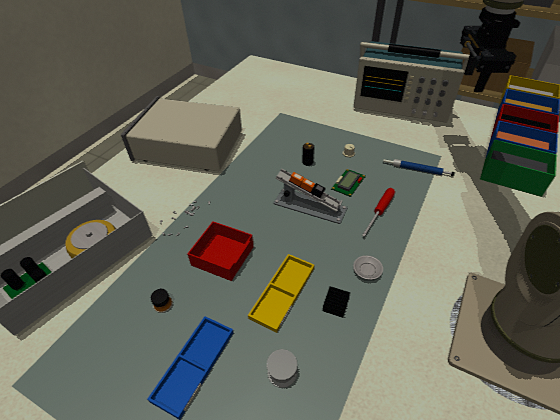

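```bash
python3 - <<'E'
from h import *
a=cv2.imread('pics/scene0.png')[195:290,190:275];b=cv2.imread('pics/side0.png')[155:230,270:360]
a=cv2.resize(a,None,fx=4.5,fy=4.5,interpolation=cv2.INTER_CUBIC);b=cv2.resize(b,None,fx=4.4,fy=4.4,interpolation=cv2.INTER_CUBIC)
H=max(a.shape[0],b.shape[0]);f=lambda i:cv2.copyMakeBorder(i,0,H-i.shape[0],0,0,0)
cv2.imwrite('pics/c1.png',np.hstack([f(a),f(b)]))
ps=shot('scene');pd=shot('side')
for n,p,px in [('cap top sc',(ps),(163,300,.06)),('cap bot sc',ps,(170,316,0)),('cap bot sd',pd,(309,164,0.0)),('knob sc',ps,(108,285,.028)),('knob sd',pd,(349,147.5,.028)),
 ]: print(n,ray(p,*px).round(3))
def mask(p,lo,hi,n):
    h=cv2.cvtColor(p['pixels'],cv2.COLOR_RGB2HSV);m=cv2.inRange(h,lo,hi)
    m=cv2.morphologyEx(m,cv2.MORPH_CLOSE,np.ones((9,9)))
    k,l,s,c=cv2.connectedComponentsWithStats(m)
    i=np.argsort(-s[1:,4])[:3]+1
    for j in i:
        cn=max(cv2.findContours((l==j).astype('uint8'),0,1)[0],key=len)
        print(n,s[j].tolist(),[q.tolist() for q in cv2.approxPolyDP(cn,4,True)[:,0]])
for nm,p in(('sc',ps),('sd',pd)):
    mask(p,(20,150,60),(32,255,255),'yel'+nm);mask(p,(105,150,50),(125,255,255),'blue'+nm)
    mask(p,(0,150,50),(6,255,255),'red'+nm)
E
```

```text
cap top sc [ 0.609 -0.318  0.06 ]
cap bot sc [ 0.621 -0.323  0.   ]
cap bot sd [ 0.604 -0.315  0.   ]
knob sc [ 0.517 -0.41   0.028]
knob sd [ 0.515 -0.409  0.028]
yelsc [286, 153, 78, 49, 1847] [[363, 172], [348, 153], [286, 182], [300, 201]]
yelsc [544, 129, 16, 20, 190] [[550, 129], [544, 138], [559, 148], [559, 131]]
yelsc [513, 317, 17, 34, 137] [[526, 317], [520, 348], [513, 350], [528, 338]]
bluesc [502, 37, 58, 60, 1942] [[537, 37], [502, 51], [526, 73], [517, 96], [544, 87], [559, 75], [559, 50]]
bluesc [381, 143, 75, 47, 1664] [[455, 161], [438, 143], [381, 170], [399, 189]]
bluesc [65, 192, 23, 37, 284] [[65, 193], [78, 224], [87, 226], [72, 196]]
redsc [323, 202, 71, 70, 2896] [[363, 202], [323, 223], [323, 234], [349, 271], [393, 241]]
redsc [142, 187, 41, 21, 397] [[182, 192], [179, 187], [142, 203], [161, 203]]
redsc [147, 237, 8, 5, 25] [[154, 237], [147, 241]]
yelsd [248, 254, 66, 79, 2352] [[289, 254], [248, 314], [276, 332], [313, 267]]
yelsd [499, 75, 61, 28, 811] [[499, 102], [506, 99], [505, 89], [559, 98], [559, 84], [509, 75]]
yelsd [65, 220, 50, 38, 338] [[113, 226], [103, 220], [80, 224], [67, 236], [67, 251], [72, 257], [84, 249], [70, 243], [70, 235], [82, 224], [101, 222], [107, 233]]
bluesd [147, 316, 86, 104, 3549] [[205, 316], [147, 399], [173, 419], [181, 419], [183, 407], [232, 330]]
bluesd [489, 121, 71, 33, 1310] [[489, 143], [504, 140], [559, 153], [559, 134], [497, 121]]
bluesd [499, 89, 61, 26, 890] [[499, 107], [512, 104], [559, 114], [559, 99], [506, 89]]
redsd [188, 221, 65, 60, 2476] [[213, 221], [188, 252], [190, 262], [231, 280], [252, 247], [251, 234]]
redsd [493, 104, 67, 29, 1064] [[493, 128], [497, 121], [559, 132], [559, 115], [503, 104]]
redsd [374, 188, 21, 27, 257] [[392, 188], [375, 212], [382, 213]]
```

View pics/c1.png

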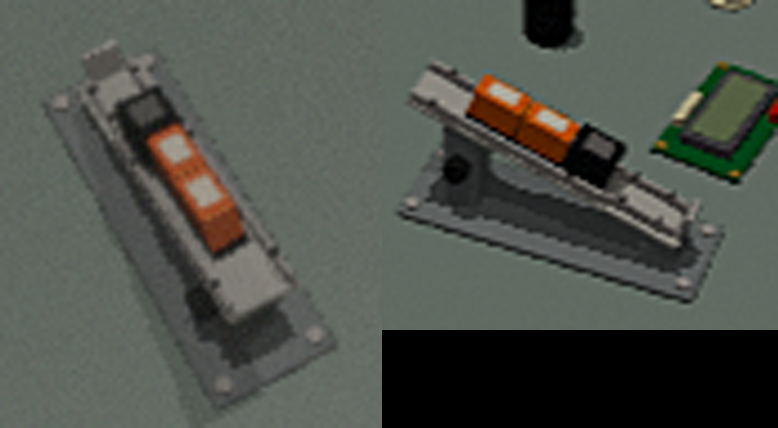

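```bash
python3 - <<'E'
from h import *
ps=shot('scene');pd=shot('side')
def R(p,l,z): return np.array([ray(p,u,v,z)[:2] for u,v in l])
for n,p,l,z in [('yel sc',ps,[[363,171],[348,154],[286,181],[300,200]],.014),('yel sd',pd,[[289,254],[248,314],[276,332],[314,267]],.014),
 ('blue sc',ps,[[455,161],[438,144],[381,170],[399,190]],.014),('blue sd',pd,[[205,317],[147,399],[175,417],[233,330]],.014),
 ('red sc',ps,[[363,203],[323,231],[350,269],[393,238]],.045),('red sd',pd,[[213,222],[188,252],[231,271],[252,239]],.045),
 ('foot sc',ps,[[200,217.9],[224.4,206.6],[264.4,271.7],[238.4,285.7]],.005),('foot sd',pd,[[273.4,203.2],[340,223.2],[347.3,207.7]],.005)]:
    X=R(p,l,z);m=X.mean(0);d=np.diff(np.vstack([X,X[:1]]),axis=0)
    print(n,'c',m.round(4),'len',np.linalg.norm(d,axis=1).round(3),'ang',np.degrees(np.arctan2(d[:,1],d[:,0])).round(1), X.round(3).tolist() if 'foot' in n else '')
for n,p,px in [('stop sc',ps,(212,207.5,.045)),('stop sd',pd,(341,204,.045))]: print(n,ray(p,*px).round(3))
for l,(u,v) in {'blk':(148,105),'o1':(178,150),'o2':(207,190)}.items(): print(l,[ray(ps,190+u/4.5,195+v/4.5,z).round(3) for z in (.07,.08,.09)])
for l,(u,v) in {'blk':(600,142),'o1':(550,121),'o2':(503,94)}.items(): print(l,[ray(pd,270+(u-382)/4.4,155+v/4.4,z).round(3) for z in (.07,.08,.09)])
w=np.array(eyes.camera('wrist')['pose']);s=sensors.read_state()
from scipy.spatial.transform import Rotation as Ro
r=Ro.from_quat(s['eef_rot']);print(r.as_matrix().round(3),'cam in tool',r.inv().apply(w[:3,3]-s['ee_pos']).round(3),(r.inv().as_matrix()@w[:3,:3]).round(3))
E
```

```text
yel sc c [0.4695 0.1191] len [0.061 0.176 0.062 0.176] ang [-175.8  -88.6    3.9   91.7] 
yel sd c [0.4639 0.1206] len [0.178 0.071 0.179 0.068] ang [ 88.7 173.4 -90.4  -6.1] 
blue sc c [0.5451 0.34  ] len [0.062 0.176 0.068 0.175] ang [-177.5  -88.7    3.8   93. ] 
blue sd c [0.5419 0.3413] len [0.179 0.063 0.181 0.067] ang [  91.  -180.   -90.3    2.1] 
red sc c [0.6493 0.0893] len [0.116 0.099 0.119 0.101] ang [ -79.5    2.9   99.1 -175.1] 
red sd c [0.6369 0.098 ] len [0.103 0.116 0.099 0.113] ang [  91.7 -179.6  -86.4   -1.5] 
foot sc c [ 0.5309 -0.1524] len [0.061 0.186 0.061 0.187] ang [  93.     4.   -86.4 -176. ] [[0.439, -0.189], [0.436, -0.128], [0.622, -0.115], [0.626, -0.176]]
foot sd c [ 0.4925 -0.1422] len [0.188 0.061 0.198] ang [-176.   -86.6   21.9] [[0.616, -0.113], [0.429, -0.126], [0.432, -0.187]]
stop sc [ 0.451 -0.159  0.045]
stop sd [ 0.441 -0.153  0.045]
blk [array([ 0.502, -0.151,  0.07 ]), array([ 0.508, -0.153,  0.08 ]), array([ 0.513, -0.154,  0.09 ])]
o1 [array([ 0.53 , -0.148,  0.07 ]), array([ 0.535, -0.149,  0.08 ]), array([ 0.541, -0.151,  0.09 ])]
o2 [array([ 0.554, -0.145,  0.07 ]), array([ 0.559, -0.146,  0.08 ]), array([ 0.565, -0.147,  0.09 ])]
blk [array([ 0.505, -0.161,  0.07 ]), array([ 0.501, -0.15 ,  0.08 ]), array([ 0.497, -0.14 ,  0.09 ])]
o1 [array([ 0.539, -0.164,  0.07 ]), array([ 0.534, -0.154,  0.08 ]), array([ 0.53 , -0.143,  0.09 ])]
o2 [array([ 0.574, -0.174,  0.07 ]), array([ 0.569, -0.163,  0.08 ]), array([ 0.564, -0.153,  0.09 ])]
[[ 0.918  0.396  0.   ]
 [ 0.396 -0.918 -0.   ]
 [ 0.     0.    -1.   ]] cam in tool [ 0.08   0.    -0.187] [[ 0.    -0.958 -0.288]
 [ 1.     0.    -0.   ]
 [ 0.    -0.288  0.958]]
```

Request:
arm_command --steps '[{"slide": [0.035, 0.05, 0.003], "rot": [0, 0, -2.4], "grip": 1}, {"slide": [0.035, 0.05, 0.003], "rot": [0, 0, -2.4], "grip": 1}, {"slide": [0.035, 0.05, 0.003], "rot": [0, 0, -2.4], "grip": 1}, {"slide": [0.035, 0.05, 0.003], "rot": [0, 0, -2.4], "grip": 1}, {"slide": [0.035, 0.05, 0.003], "rot": [0, 0, -2.4], "grip": 1}, {"slide": [0.035, 0.05, 0.003], "rot": [0, 0, -2.4], "grip": 1}, {"slide": [0.035, 0.05, 0.003], "rot": [0, 0, -2.4], "grip": 1}, {"slide": [0.035, 0.05, 0.003], "rot": [0, 0, -2.4], "grip": 1}]' --newtons 25

```text
time: 2.75
ee_pos: [0.5282, -0.1724, 0.2232]
eef_rot: [0.999, 0.035, 0.0, 0.0]
ft_force: [0.1, 0.3, -0.2]
width: 0.0867
grip_force: 0.0
```

```bash
cat >> h.py <<'E'
from scipy.spatial.transform import Rotation as Ro
def st():
    s=sensors.read_state();m=Ro.from_quat(s['eef_rot']).as_matrix()
    print('t',round(s['time'],2),'tcp',s['ee_pos'].round(4),'x',m[:,0].round(3),'z',m[:,2].round(3),'w',round(s['width'],4),'gf',round(s['grip_force'],1),'F',s['ft_force'].round(1)); return s
E
python3 - <<'E'
from h import *
s=st();p=shot('wrist','w1')
for o in ['wrong_relay','relay_1','feeder','yellow_tray','reject_bin']:
    for d in eyes.look_for(o,p)[:2]:
        b=d['bbox'];print(o,np.round(b),round(d['conf'],2),ray(p,(b[0]+b[2])/2,(b[1]+b[3])/2,.075).round(4))
E
```

```text
t 2.75 tcp [ 0.5282 -0.1724  0.2232] x [0.998 0.07  0.001] z [ 0.001 -0.001 -1.   ] w 0.0867 gf 0.0 F [ 0.1  0.3 -0.2]
wrong_relay [248. 190. 272. 230.] 0.56 [ 0.5101 -0.154   0.075 ]
relay_1 [246. 175. 268. 203.] 0.93 [ 0.5317 -0.1497  0.075 ]
relay_1 [244. 132. 267. 178.] 0.62 [ 0.5654 -0.1471  0.075 ]
feeder [233.  98. 289. 257.] 0.66 [ 0.5433 -0.1532  0.075 ]
yellow_tray [  0. 181. 118. 247.] 0.89 [0.4911 0.0511 0.075 ]
reject_bin [  0.   0. 101. 116.] 0.91 [0.6388 0.0417 0.075 ]
```

View pics/w1.png

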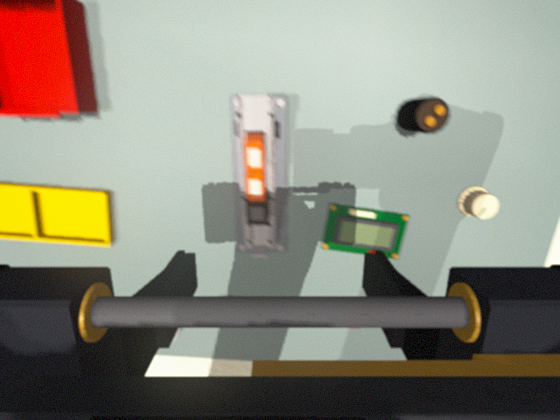

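```bash
python3 - <<'E'
from h import *
i=cv2.imread('pics/w1.png')
a=cv2.resize(i[90:262,220:310],None,fx=3.4,fy=3.4,interpolation=cv2.INTER_CUBIC)
b=cv2.resize(i[90:230,390:510],None,fx=3.4,fy=3.4,interpolation=cv2.INTER_CUBIC)
b=cv2.copyMakeBorder(b,0,a.shape[0]-b.shape[0],0,0,0)
cv2.imwrite('pics/c2.png',np.hstack([a,b]))
p=eyes.camera('wrist')
o=np.array([.452,-.157,0]);c,s=np.cos(np.radians(4)),np.sin(np.radians(4))
F=lambda x,y,z:o+[c*x/1e3-s*y/1e3,s*x/1e3+c*y/1e3,z/1e3]
for n,q in {'stop top':(0,0,47),'stopL':(0,9,47),'stopR':(0,-9,47),'blk top':(51,0,74),'rail end floorL':(166,17,84),'rail end R':(166,-17,84)}.items(): print(n,proj(p,F(*q)).round(1))
E
```

```text
stop top [[258.7 250.4]]
stopL [[250.9 250.4]]
stopR [[266.6 250.4]]
blk top [[256.4 214.7]]
rail end floorL [[234.4  95.9]]
rail end R [[272.2  95.9]]
```

View pics/c2.png

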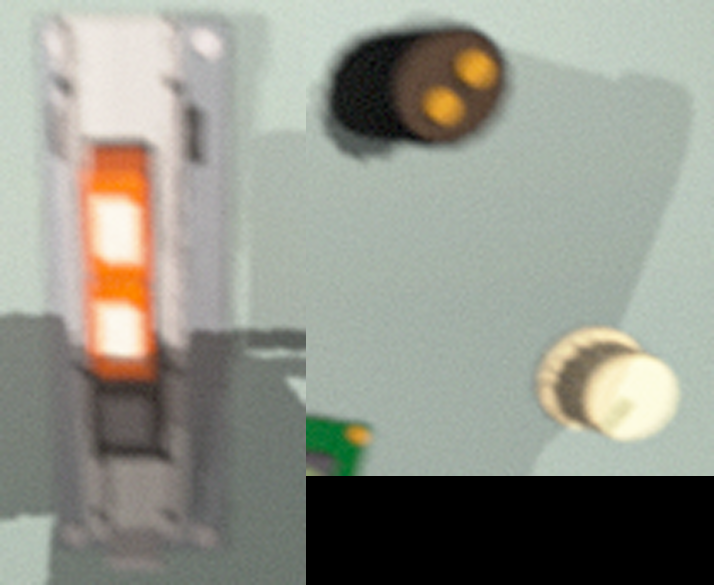

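```bash
python3 - <<'E'
from h import *
p=eyes.camera('wrist')
P=[ray(p,257.6,212.6,.074),ray(p,255.6,187,.0834),ray(p,254.4,157.6,.0933)]
for q,x in zip(P,(51,80.4,110.8)): print(q.round(4),'origin', (q[:2]-x/1e3*np.array([.9976,.07])).round(4))
d=P[2]-P[0];print(np.degrees(np.arctan2(d[1],d[0])),np.hypot(*d[:2]))
for n,u,v,z in [('foot L top',232,97,.005),('R top',289,96,.005),('L bot',235,248,.005),('R bot',287,248,.005),('cap top',220,0,0),('knob',0,0,0)]:
    if 'foot' in n or ' ' in n and 'cap' not in n: print(n,ray(p,u,v,z).round(4))
print('cap',ray(p,390+446/3.4-306/3.4,90+85/3.4,.06),'terms',ray(p,390+(460-306)/3.4,90+87/3.4,.066))
print('knob',ray(p,390+(631-306)/3.4,90+397/3.4,.028),'skirt',ray(p,390+(588-306)/3.4,90+380/3.4,.005))
E
```

```text
[ 0.5051 -0.1548  0.074 ] origin [ 0.4542 -0.1584]
[ 0.5338 -0.152   0.0834] origin [ 0.4536 -0.1576]
[ 0.5635 -0.1501  0.0933] origin [ 0.453  -0.1578]
4.674058104415375 0.058626306973279294
foot L top [ 0.6174 -0.1161  0.005 ]
R top [ 0.6229 -0.1798  0.005 ]
L bot [ 0.4352 -0.1254  0.005 ]
R bot [ 0.4398 -0.1915  0.005 ]
cap [ 0.61278505 -0.31923256  0.06      ] terms [ 0.61241376 -0.32074899  0.066     ]
knob [ 0.51672832 -0.41602215  0.028     ] skirt [ 0.51649405 -0.41386897  0.005     ]
```

Request:
arm_command --steps '[{"slide": [-0.025, 0.008, -0.035], "rot": [0.65, -9, 0], "grip": 1}, {"slide": [-0.024, 0.0075, -0.035], "rot": [0.65, -9, 0], "grip": 1}, {"slide": [0.007, 0.0005, -0.023], "grip": 1}, {"slide": [0.007, 0.0005, -0.023], "grip": 1}, {"slide": [0.007, 0.0005, -0.023], "grip": 0.8}, {"slide": [0, 0, 0], "grip": 0.6}, {"slide": [0, 0, 0], "grip": 0.5}, {"slide": [0, 0, 0], "grip": 0.45}]'

```text
schema error: expected keys rot, slide, grip
```

```bash
python3 - <<'E'
from h import *
s=st()
n=np.array([-.309,-.022,.951]);tc=np.array([.5051,-.1548,.074]);print('to go',(tc-15.5e-3*n-s['ee_pos']).round(4))
p=shot('wrist','w2')
E
```

```text
t 3.15 tcp [ 0.5267 -0.1755  0.2227] x [ 0.998  0.069 -0.   ] z [-0.    -0.001 -1.   ] w 0.087 gf 0.0 F [-0.2  0.7 -0.4]
to go [-0.0168  0.021  -0.1634]
```

View pics/w2.png

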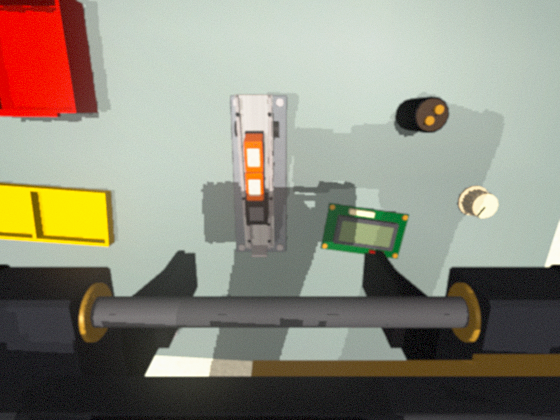

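```bash
python3 - <<'E'
from h import *
i=cv2.imread('pics/w2.png');a=cv2.resize(i[90:262,220:300],None,fx=3.4,fy=3.4,interpolation=cv2.INTER_CUBIC)
cv2.imwrite('pics/c3.png',a)
p=eyes.camera('wrist');s=st()
h=cv2.cvtColor(i,cv2.COLOR_BGR2HSV);m=cv2.inRange(h[90:262,220:300],(0,0,215),(180,90,255))
k,l,S,c=cv2.connectedComponentsWithStats(m)
for j in range(1,k):
    if S[j,4]>40: print(S[j],c[j]+[220,90],[ray(p,*(c[j]+[220,90]),z).round(4) for z in (.0834,.0933)])
g=cv2.cvtColor(i,cv2.COLOR_BGR2GRAY)
print(g[205:220:3,238:278].tolist());print(g[195:232,257].tolist())
E
```

```text
t 3.25 tcp [ 0.5268 -0.1752  0.2228] x [ 0.998  0.07  -0.   ] z [-0. -0. -1.] w 0.0868 gf 0.0 F [ 1.  -0.2 -0. ]
[  0   0  48  11 137] [240.02189781  92.27737226] [array([ 0.6199, -0.1335,  0.0834]), array([ 0.6195, -0.1346,  0.0933])]
[56  0 24  6 56] [290.32142857  91.        ] [array([ 0.6241, -0.1786,  0.0834]), array([ 0.6236, -0.1784,  0.0933])]
[  19    5   33   92 1284] [257.60669782 120.67679128] [array([ 0.5963, -0.1506,  0.0834]), array([ 0.5966, -0.1512,  0.0933])]
[13  8  5 14 50] [235.22 103.84] [array([ 0.6096, -0.1295,  0.0834]), array([ 0.6096, -0.1308,  0.0933])]
[56  9  7  7 44] [279.31818182 101.93181818] [array([ 0.6141, -0.1694,  0.0834]), array([ 0.6139, -0.1694,  0.0933])]
[ 16  28   7  72 147] [239.39455782 151.63945578] [array([ 0.5669, -0.1349,  0.0834]), array([ 0.5681, -0.136 ,  0.0933])]
[ 27  59  13  18 212] [252.99056604 157.33018868] [array([ 0.5624, -0.148 ,  0.0834]), array([ 0.5638, -0.1486,  0.0933])]
[ 28  90  12  15 165] [253.99393939 186.92121212] [array([ 0.5338, -0.1503,  0.0834]), array([ 0.536 , -0.1509,  0.0933])]
[[117, 112, 113, 112, 127
[... 307 characters left out ...]
96, 94, 91, 92], [115, 112, 113, 115, 119, 132, 126, 100, 63, 57, 59, 78, 89, 94, 94, 93, 91, 94, 94, 97, 92, 93, 95, 90, 92, 74, 55, 53, 51, 56, 73, 93, 105, 109, 112, 108, 95, 90, 89, 91], [112, 114, 114, 114, 117, 124, 120, 92, 69, 51, 60, 73, 89, 94, 91, 89, 88, 93, 92, 94, 91, 94, 93, 92, 89, 79, 59, 52, 56, 58, 76, 95, 108, 112, 112, 110, 96, 92, 92, 88], [113, 113, 116, 115, 122, 133, 138, 120, 80, 52, 59, 68, 89, 94, 93, 93, 91, 96, 95, 94, 92, 92, 93, 95, 90, 76, 60, 52, 48, 62, 90, 104, 117, 127, 141, 129, 103, 89, 86, 93]]
[161, 130, 113, 116, 108, 94, 71, 60, 59, 51, 59, 67, 82, 87, 94, 94, 97, 92, 93, 94, 94, 94, 94, 95, 88, 80, 61, 51, 54, 93, 135, 142, 141, 148, 143, 146, 142]
```

Request:
arm_command --steps '[{"slide": [-0.0245, 0.0105, -0.035], "rot": [0.65, -9, 0], "grip": 1}, {"slide": [-0.0245, 0.0105, -0.035], "rot": [0.65, -9, 0], "grip": 1}, {"slide": [0.007, 0.0005, -0.021], "rot": [0, 0, 0], "grip": 1}, {"slide": [0.007, 0.0005, -0.021], "rot": [0, 0, 0], "grip": 0.8}, {"slide": [0.007, 0.0005, -0.021], "rot": [0, 0, 0], "grip": 0.6}, {"slide": [0, 0, 0], "rot": [0, 0, 0], "grip": 0.5}, {"slide": [0, 0, 0], "rot": [0, 0, 0], "grip": 0.5}, {"slide": [0, 0, 0], "rot": [0, 0, 0], "grip": 0.5}]'

```text
time: 4.25
ee_pos: [0.5004, -0.1521, 0.0917]
eef_rot: [0.987, 0.035, 0.155, -0.005]
ft_force: [0.3, 0.1, -0.1]
width: 0.0473
grip_force: 0.0
```

```bash
python3 - <<'E'
from h import *
s=st()
n=np.array([-.309,-.022,.951]);tc=np.array([.504,-.153,.074]);print('to go',(tc-15.5e-3*n-s['ee_pos']).round(4))
p=shot('wrist','w3')
E
```

```text
t 4.25 tcp [ 0.5004 -0.1521  0.0917] x [0.949 0.068 0.307] z [ 0.306  0.022 -0.952] w 0.0473 gf 0.0 F [ 0.3  0.1 -0.1]
to go [ 0.0084 -0.0006 -0.0325]
```

View pics/w3.png

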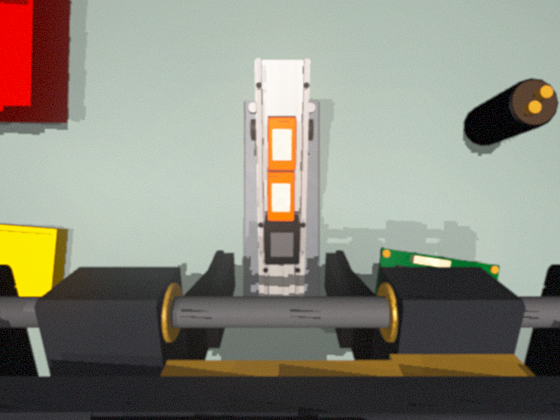

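```bash
python3 - <<'E'
from h import *
p=eyes.camera('wrist')
for q in [(283,244.5,.074),(281,197,.0834),(281,146,.0933),(283,272,.06)]: print(ray(p,*q).round(4))
E
```

```text
[ 0.5039 -0.1543  0.074 ]
[ 0.5336 -0.1508  0.0834]
[ 0.5629 -0.1487  0.0933]
[ 0.4842 -0.1559  0.06  ]
```

Consistent. Descend, close, and lift straight out.

Request:
arm_command --steps '[{"slide": [0.004, 0, -0.016], "rot": [0, 0, 0], "grip": 0.5}, {"slide": [0.0045, -0.001, -0.0165], "rot": [0, 0, 0], "grip": 0.5}, {"slide": [0, 0, 0], "rot": [0, 0, 0], "grip": 0.5}, {"slide": [0, 0, 0], "rot": [0, 0, 0], "grip": 0.2}, {"slide": [0, 0, 0], "rot": [0, 0, 0], "grip": 0.1}, {"slide": [0, 0, 0], "rot": [0, 0, 0], "grip": 0.1}, {"slide": [0, 0, 0], "rot": [0, 0, 0], "grip": 0.1}, {"slide": [0, 0, 0], "rot": [0, 0, 0], "grip": 0.1}]' --newtons 25

```text
time: 5.35
ee_pos: [0.5085, -0.1526, 0.0582]
eef_rot: [0.987, 0.036, 0.155, -0.006]
ft_force: [-0.1, -0.8, -0.0]
width: 0.0103
grip_force: 0.0
```

```bash
python3 - <<'E'
from h import *
s=st();w=shot('wrist','w4');sc=shot('scene','s4');sd=shot('side','d4')
a=cv2.imread('pics/s4.png')[180:300,180:290];b=cv2.imread('pics/d4.png')[130:230,265:365];c=cv2.imread('pics/w4.png')
f=lambda i:cv2.resize(i,(int(i.shape[1]*330/i.shape[0]),330),interpolation=cv2.INTER_CUBIC)
cv2.imwrite('pics/c4.png',cv2.resize(np.hstack([f(a),f(b)]),None,fx=1.2,fy=1.2))
E
```

```text
t 5.35 tcp [ 0.5085 -0.1526  0.0582] x [0.95  0.069 0.306] z [ 0.305  0.022 -0.952] w 0.0103 gf 0.0 F [-0.1 -0.8 -0. ]
```

View pics/c4.png

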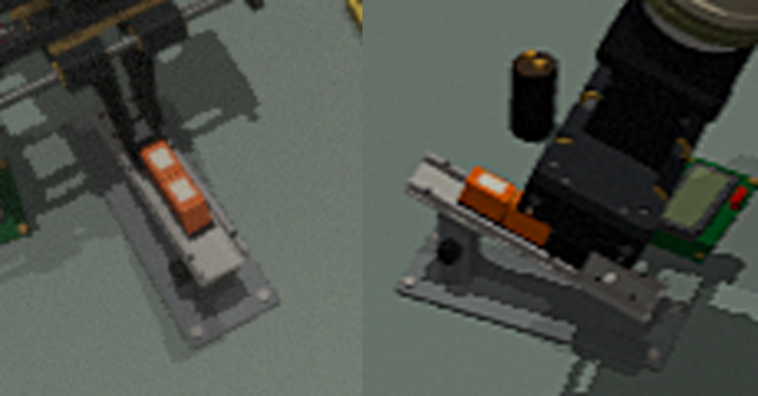

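View pics/w4.png

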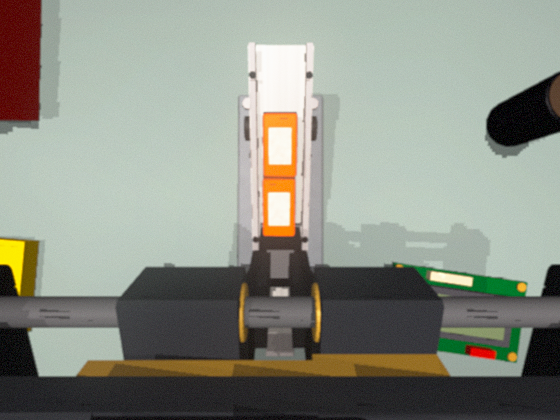

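```bash
python3 - <<'E'
from h import *
p=eyes.camera('wrist');s=st();T=s['ee_pos'];M=Ro.from_quat(s['eef_rot']).as_matrix()
for n,q in {'tcp':(0,0,0),'padL tip':(0,.005,0),'padup +x':(.0095,.005,0),'backtip':(.0095,.02,0)}.items(): print(n,proj(p,T+M@np.array(q)).round(1))
o=np.array([.4535,-.157,.03]);y=np.radians(4.2);c,sn=np.cos(np.radians(18)),np.sin(np.radians(18))
B=np.array([[c*np.cos(y),-np.sin(y),-sn*np.cos(y)],[c*np.sin(y),np.cos(y),-sn*np.sin(y)],[sn,0,c]])
print('TCP in rail frame mm',(B.T@(T-o)*1e3).round(1))
for n,q in {'blk top hi':(77,0,26),'blk top lo':(47,0,26),'o1 top lo':(77,0,26),'o1 hi':(109,0,26),'o2 hi':(141,0,26),'railend':(175,0,0)}.items(): print(n,proj(p,o+B@np.array(q)/1e3).round(1))
cv2.imwrite('pics/c5.png',cv2.resize(cv2.imread('pics/w4.png')[225:365,215:345],None,fx=4.2,fy=4.2,interpolation=cv2.INTER_CUBIC))
E
```

```text
t 5.55 tcp [ 0.5085 -0.1526  0.0582] x [0.95  0.069 0.306] z [ 0.305  0.023 -0.952] w 0.0091 gf 0.0 F [-0.2  1.   0.7]
tcp [[278.9 252.3]]
padL tip [[287.4 252.3]]
padup +x [[287.5 237.3]]
backtip [[313.3 237.3]]
TCP in rail frame mm [61.2  0.4  9.7]
blk top hi [[279.5 237.1]]
blk top lo [[279.5 287.5]]
o1 top lo [[279.5 237.1]]
o1 hi [[279.4 177.6]]
o2 hi [[279.4 111.4]]
railend [[279.3  43. ]]
```

View pics/c5.png

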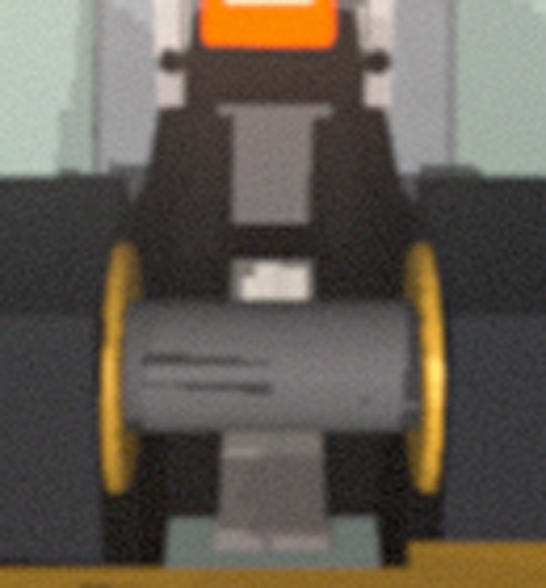

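Request:
arm_command --steps '[{"slide": [0, 0, 0], "rot": [0, 0, 0], "grip": 0.65}, {"slide": [0, 0, 0], "rot": [0, 0, 0], "grip": 0.65}, {"slide": [0, 0, 0], "rot": [0, 0, 0], "grip": 0.65}, {"slide": [0, 0, 0], "rot": [0, 0, 0], "grip": 0.65}, {"slide": [0.0022, 0, -0.0077], "rot": [0, 0, 0], "grip": 0.65}, {"slide": [0.0022, 0, -0.0077], "rot": [0, 0, 0], "grip": 0.65}, {"slide": [0, 0, 0], "rot": [0, 0, 0], "grip": 0.65}, {"slide": [0, 0, 0], "rot": [0, 0, 0], "grip": 0.65}]' --newtons 10

```text
time: 6.55
ee_pos: [0.5129, -0.1525, 0.0427]
eef_rot: [0.987, 0.036, 0.155, -0.006]
ft_force: [0.8, -0.4, 0.2]
width: 0.0561
grip_force: 0.0
```

Request:
arm_command --steps '[{"slide": [0, 0, 0], "rot": [0, 0, 0], "grip": 0.4}, {"slide": [0, 0, 0], "rot": [0, 0, 0], "grip": 0.3}, {"slide": [0, 0, 0], "rot": [0, 0, 0], "grip": 0.2}, {"slide": [0, 0, 0], "rot": [0, 0, 0], "grip": 0.1}, {"slide": [0, 0, 0], "rot": [0, 0, 0], "grip": 0.1}, {"slide": [0, 0, 0], "rot": [0, 0, 0], "grip": 0.1}, {"slide": [0, 0, 0], "rot": [0, 0, 0], "grip": 0.1}, {"slide": [0, 0, 0], "rot": [0, 0, 0], "grip": 0.1}]' --newtons 10

```text
time: 7.55
ee_pos: [0.5129, -0.1526, 0.0428]
eef_rot: [0.987, 0.036, 0.155, -0.006]
ft_force: [0.3, 0.3, 1.0]
width: 0.0234
grip_force: 10.0
```

Request:
arm_command --steps '[{"slide": [0, 0, 0], "rot": [0, 0, 0], "grip": 0.1}, {"slide": [-0.006, -0.0005, 0.019], "rot": [0, 0, 0], "grip": 0.1}, {"slide": [-0.012, -0.001, 0.038], "rot": [0, 0, 0], "grip": 0.1}, {"slide": [-0.012, -0.001, 0.038], "rot": [0, 0, 0], "grip": 0.1}, {"slide": [0.03, 0.04, 0.005], "rot": [-0.3, 4.5, 0], "grip": 0.1}, {"slide": [0.03, 0.045, 0.005], "rot": [-0.3, 4.5, 0], "grip": 0.1}, {"slide": [0.03, 0.045, 0], "rot": [-0.3, 4.5, 0], "grip": 0.1}, {"slide": [0.03, 0.045, 0], "rot": [-0.3, 4.5, 0], "grip": 0.1}]' --newtons 25

```text
time: 8.55
ee_pos: [0.6041, 0.0207, 0.1481]
eef_rot: [0.999, 0.035, -0.003, -0.001]
ft_force: [0.8, -0.2, 1.5]
width: 0.0235
grip_force: 25.0
```

```bash
python3 - <<'E'
from h import *
s=st();p=shot('wrist','w6')
def m(p,lo,hi):
    k=cv2.inRange(cv2.cvtColor(p['pixels'],cv2.COLOR_RGB2HSV),lo,hi);k=cv2.morphologyEx(k,cv2.MORPH_CLOSE,np.ones((9,9)))
    _,l,S,c=cv2.connectedComponentsWithStats(k);j=1+np.argmax(S[1:,4]);cn=max(cv2.findContours((l==j).astype('uint8'),0,1)[0],key=len);print(S[j],cv2.approxPolyDP(cn,5,True)[:,0].tolist())
    for z in (0.,.045): print([ray(p,*q,z)[:2].round(3).tolist() for q in cv2.approxPolyDP(cn,5,True)[:,0]])
m(p,(0,150,50),(6,255,255))
for o in ('reject_bin','wrong_relay','relay_1'):print(o,[(np.round(d['bbox']),d['conf']) for d in eyes.look_for(o,p)[:2]])
E
```

```text
t 8.55 tcp [0.6041 0.0207 0.1481] x [ 0.998  0.07  -0.005] z [-0.005  0.001 -1.   ] w 0.0235 gf 25.0 F [ 0.8 -0.2  1.5]
[  121    87   139   135 17097] [[121, 87], [136, 215], [212, 221], [255, 216], [255, 88]]
[[0.694, 0.173], [0.57, 0.166], [0.569, 0.088], [0.578, 0.044], [0.701, 0.05]]
[[0.692, 0.153], [0.586, 0.147], [0.585, 0.08], [0.592, 0.042], [0.699, 0.047]]
reject_bin [(array([119.,  86., 263., 222.]), 0.92)]
wrong_relay [(array([256., 228., 305., 297.]), 0.82)]
relay_1 [(array([462., 327., 472., 351.]), 0.43)]
```

View pics/w6.png

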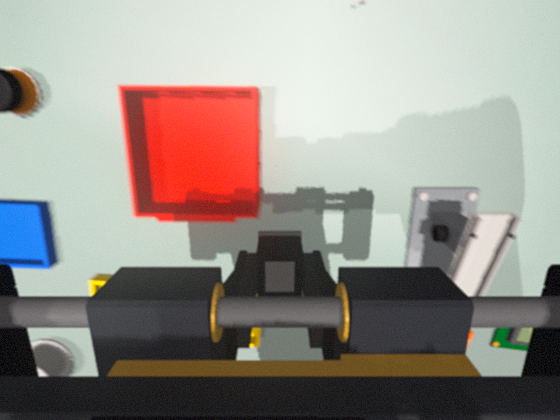

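Request:
arm_command --steps '[{"slide": [0.02, 0.039, 0], "rot": [0, 0, 0], "grip": 0.1}, {"slide": [0.019, 0.038, 0], "rot": [0, 0, 0], "grip": 0.1}, {"slide": [0, 0, -0.04], "rot": [0, 0, 0], "grip": 0.1}, {"slide": [0, 0, -0.045], "rot": [0, 0, 0], "grip": 0.1}, {"slide": [0, 0, -0.04], "rot": [0, 0, 0], "grip": 0.1}, {"slide": [0, 0, 0], "rot": [0, 0, 0], "grip": 0.5}, {"slide": [0, 0, 0], "rot": [0, 0, 0], "grip": 0.5}, {"slide": [0, 0, 0], "rot": [0, 0, 0], "grip": 0.5}]'

```text
time: 9.75
ee_pos: [0.6433, 0.0968, 0.0253]
eef_rot: [0.999, 0.036, -0.0, -0.001]
ft_force: [-1.1, -0.5, -0.4]
width: 0.0415
grip_force: 0.0
```

Request:
arm_command --steps '[{"slide": [0, 0, 0.055], "rot": [0, 0, 0], "grip": 0.6}, {"slide": [0, 0, 0.06], "rot": [0, 0, 0], "grip": 0.6}, {"slide": [-0.033, -0.042, 0.01], "rot": [0, 0, 0], "grip": 0.6}, {"slide": [-0.034, -0.042, 0], "rot": [0.3, -4.5, 0], "grip": 0.6}, {"slide": [-0.034, -0.043, 0], "rot": [0.3, -4.5, 0], "grip": 0.6}, {"slide": [-0.034, -0.042, 0], "rot": [0.3, -4.5, 0], "grip": 0.6}, {"slide": [-0.034, -0.043, 0], "rot": [0.3, -4.5, 0], "grip": 0.6}, {"slide": [-0.033, -0.043, 0], "rot": [0, 0, 0], "grip": 0.6}]'

```text
time: 10.75
ee_pos: [0.4382, -0.1598, 0.1493]
eef_rot: [0.987, 0.035, 0.157, -0.004]
ft_force: [0.8, -0.6, 0.7]
width: 0.0522
grip_force: 0.0
```

```bash
cat >> h.py <<'E'
O=np.array([.4535,-.157,.03]);_y=np.radians(4.2);_c,_s=np.cos(np.radians(18)),np.sin(np.radians(18))
B=np.array([[_c*np.cos(_y),-np.sin(_y),-_s*np.cos(_y)],[_c*np.sin(_y),np.cos(_y),-_s*np.sin(_y)],[_s,0,_c]])
rail=lambda s,y,n:O+B@np.array([s,y,n])/1e3
E
python3 - <<'E'
from h import *
s=st();p=shot('wrist','w7');q=shot('scene','s7')
print('go',(rail(16.5,0,-8)-s['ee_pos']).round(4))
for n,c in (('w',p),('s',q)):
  for o in ('relay_1','wrong_relay','reject_bin'):print(n,o,[(np.round(d['bbox']).tolist(),round(d['conf'],2)) for d in eyes.look_for(o,c)[:3]])
  print('exp r1 top',proj(c,rail(16,0,26)).round(),'r2',proj(c,rail(48,0,26)).round(),'corners',proj(c,[rail(0,9,26),rail(64,-9,26)]).round().tolist())
a=cv2.resize(p['pixels'][:300,150:410],None,fx=1.5,fy=1.5);b=cv2.resize(q['pixels'][190:290,190:400],None,fx=1.9,fy=1.9)
b=cv2.copyMakeBorder(b,0,a.shape[0]-b.shape[0],0,0,0);cv2.imwrite('pics/c7.png',np.hstack([a,b])[:,:,::-1])
E
```

```text
t 10.75 tcp [ 0.4382 -0.1598  0.1493] x [0.948 0.068 0.309] z [ 0.309  0.019 -0.951] w 0.0522 gf 0.0 F [ 0.8 -0.6  0.7]
go [ 0.0334  0.0042 -0.1218]
w relay_1 [([265.0, 198.0, 286.0, 235.0], 0.9), ([266.0, 155.0, 285.0, 201.0], 0.69)]
w wrong_relay [([17.0, 0.0, 58.0, 45.0], 0.61)]
w reject_bin [([0.0, 0.0, 98.0, 77.0], 0.95)]
exp r1 top [[277. 216.]] r2 [[277. 179.]] corners [[267.0, 234.0], [288.0, 160.0]]
s relay_1 [([214.0, 210.0, 229.0, 231.0], 0.71)]
s wrong_relay [([347.0, 230.0, 361.0, 249.0], 0.72)]
s reject_bin [([320.0, 200.0, 393.0, 271.0], 0.62)]
exp r1 top [[214. 207.]] r2 [[220. 215.]] corners [[215.0, 201.0], [219.0, 221.0]]
```

View pics/c7.png

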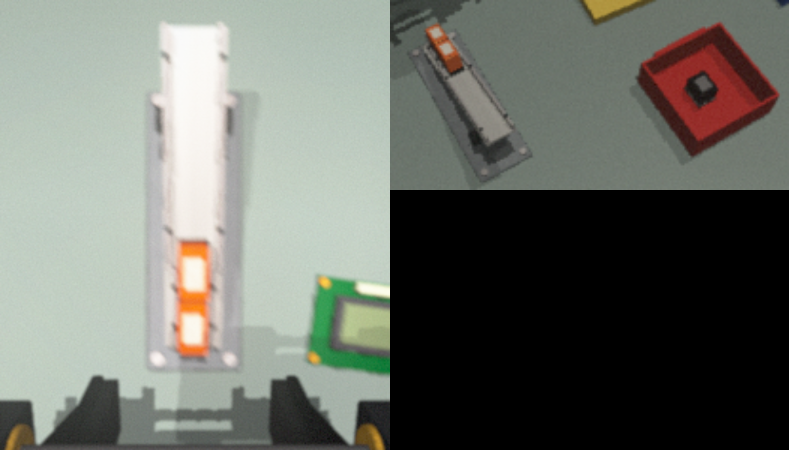

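Request:
arm_command --steps '[{"slide": [-0.006, 0.004, -0.001], "rot": [0, 0, 0], "grip": 0.6}, {"slide": [0.01, 0, -0.031], "rot": [0, 0, 0], "grip": 0.6}, {"slide": [0.01, 0, -0.03], "rot": [0, 0, 0], "grip": 0.6}, {"slide": [0.01, 0, -0.03], "rot": [0, 0, 0], "grip": 0.6}, {"slide": [0.0095, 0, -0.03], "rot": [0, 0, 0], "grip": 0.6}, {"slide": [0, 0, 0], "rot": [0, 0, 0], "grip": 0.6}, {"slide": [0, 0, 0], "rot": [0, 0, 0], "grip": 0.3}, {"slide": [0, 0, 0], "rot": [0, 0, 0], "grip": 0.1}]' --newtons 20

```text
time: 12.15
ee_pos: [0.4739, -0.1545, 0.0272]
eef_rot: [0.987, 0.036, 0.156, -0.005]
ft_force: [0.1, 0.1, -0.0]
width: 0.0396
grip_force: 0.0
```

Request:
arm_command --steps '[{"slide": [0, 0, 0], "rot": [0, 0, 0], "grip": 0.1}, {"slide": [0, 0, 0], "rot": [0, 0, 0], "grip": 0.1}, {"slide": [0, 0, 0], "rot": [0, 0, 0], "grip": 0.1}, {"slide": [0, 0, 0], "rot": [0, 0, 0], "grip": 0.1}, {"slide": [0, 0, 0], "rot": [0, 0, 0], "grip": 0.1}, {"slide": [0, 0, 0], "rot": [0, 0, 0], "grip": 0.1}, {"slide": [-0.003, 0, 0.01], "rot": [0, 0, 0], "grip": 0.1}, {"slide": [-0.003, 0, 0.01], "rot": [0, 0, 0], "grip": 0.1}]'

```text
time: 13.15
ee_pos: [0.467, -0.1539, 0.0463]
eef_rot: [0.987, 0.036, 0.155, -0.006]
ft_force: [-1.1, 0.3, 1.3]
width: 0.0178
grip_force: 20.0
```

Request:
arm_command --steps '[{"slide": [-0.013, -0.001, 0.04], "rot": [0, 0, 0], "grip": 0.1}, {"slide": [-0.013, -0.001, 0.04], "rot": [0, 0, 0], "grip": 0.1}, {"slide": [0.006, 0.047, 0], "rot": [-0.25, 3.6, -0.6], "grip": 0.1}, {"slide": [0.006, 0.047, 0], "rot": [-0.25, 3.6, -0.6], "grip": 0.1}, {"slide": [0.006, 0.047, 0], "rot": [-0.25, 3.6, -0.6], "grip": 0.1}, {"slide": [0.006, 0.046, 0], "rot": [-0.25, 3.6, -0.6], "grip": 0.1}, {"slide": [0.006, 0.045, 0], "rot": [-0.25, 3.6, -0.6], "grip": 0.1}, {"slide": [0, 0, 0], "rot": [0, 0, 0], "grip": 0.1}]'

```text
time: 14.15
ee_pos: [0.4714, 0.0799, 0.1261]
eef_rot: [1.0, 0.013, -0.003, 0.002]
ft_force: [0.2, -0.5, -0.5]
width: 0.0177
grip_force: 20.0
```

```bash
python3 - <<'E'
from h import *
s=st();p=shot('wrist','w8');q=shot('scene')
for o in ('relay_1','yellow_tray'):print(o,[(np.round(d['bbox']).tolist(),round(d['conf'],2)) for d in eyes.look_for(o,p)[:3]])
k=cv2.inRange(cv2.cvtColor(p['pixels'],cv2.COLOR_RGB2HSV),(20,150,60),(32,255,255))
cs=[c for c in cv2.findContours(k,0,1)[0] if cv2.contourArea(c)>150]
for c in cs: a=cv2.approxPolyDP(c,4,True)[:,0];print(a.tolist(),[ray(p,*x,.016)[:2].round(3).tolist() for x in a])
print('blue', [(np.round(d['bbox']).tolist(),round(d['conf'],2)) for d in eyes.look_for('blue_tray',p)[:2]])
print('feeder relay2',[(np.round(d['bbox']).tolist(),round(d['conf'],2)) for d in eyes.look_for('relay_2',q)[:3]])
E
```

```text
t 14.15 tcp [0.4714 0.0799 0.1261] x [ 1.     0.026 -0.005] z [-0.005 -0.004 -1.   ] w 0.0177 gf 20.0 F [ 0.2 -0.5 -0.5]
relay_1 [([261.0, 240.0, 298.0, 296.0], 0.82), ([539.0, 205.0, 559.0, 255.0], 0.71)]
yellow_tray [([131.0, 164.0, 337.0, 248.0], 0.76)]
[[132, 168], [139, 239], [293, 239], [296, 244], [331, 245], [334, 172]] [[0.5, 0.208], [0.434, 0.209], [0.437, 0.066], [0.432, 0.063], [0.432, 0.03], [0.501, 0.032]]
blue [([0.0, 72.0, 90.0, 154.0], 0.76), ([249.0, 0.0, 286.0, 19.0], 0.31)]
feeder relay2 [([210.0, 204.0, 222.0, 218.0], 0.74), ([315.0, 142.0, 323.0, 157.0], 0.47)]
```

Request:
arm_command --steps '[{"slide": [-0.002, -0.004, -0.03], "rot": [0, 0, 0], "grip": 0.1}, {"slide": [0, 0, -0.04], "rot": [0, 0, 0], "grip": 0.1}, {"slide": [0, 0, -0.03], "rot": [0, 0, 0], "grip": 0.1}, {"slide": [0, 0, -0.02], "rot": [0, 0, 0], "grip": 0.1}, {"slide": [0, 0, -0.006], "rot": [0, 0, 0], "grip": 0.1}, {"slide": [0, 0, -0.002], "rot": [0, 0, 0], "grip": 0.1}, {"slide": [0, 0, 0], "rot": [0, 0, 0], "grip": 0.1}, {"slide": [0, 0, 0], "rot": [0, 0, 0], "grip": 0.1}]'

```text
time: 15.45
ee_pos: [0.47, 0.0719, -0.0015]
eef_rot: [1.0, 0.01, -0.001, 0.004]
ft_force: [-0.4, -1.1, 0.1]
width: 0.0175
grip_force: 20.0
```

Request:
arm_command --steps '[{"slide": [0, 0.001, -0.0015], "rot": [0, 0, 0], "grip": 0.1}, {"slide": [0, 0.001, -0.0015], "rot": [0, 0, 0], "grip": 0.1}, {"slide": [0, 0, 0], "rot": [0, 0, 0], "grip": 0.1}, {"slide": [0, 0, 0], "rot": [0, 0, 0], "grip": 0.25}, {"slide": [0, 0, 0], "rot": [0, 0, 0], "grip": 0.35}, {"slide": [0, 0, 0], "rot": [0, 0, 0], "grip": 0.4}, {"slide": [0, 0, 0.01], "rot": [0, 0, 0], "grip": 0.4}, {"slide": [0, 0, 0.05], "rot": [0, 0, 0], "grip": 0.6}]'

```text
time: 16.45
ee_pos: [0.4675, 0.0737, 0.0541]
eef_rot: [1.0, 0.01, -0.004, 0.003]
ft_force: [0.8, -1.3, 0.6]
width: 0.0391
grip_force: 0.0
```

```bash
python3 - <<'E'
from h import *
s=st();q=shot('side','d9')
for o in ('relay_1','yellow_tray'):print(o,[(np.round(d['bbox']).tolist(),round(d['conf'],2)) for d in eyes.look_for(o,q)[:3]])
f=lambda u,v,z:[.467+u,.074+v,z]
print(proj(q,[f(x,y,z) for x in(-.016,.016) for y in(-.009,.009) for z in(.003,.029)]).round().tolist())
print('to standoff',(rail(16.5,0,-8+100)-s['ee_pos']).round(4))
E
```

```text
t 16.45 tcp [0.4675 0.0737 0.0541] x [ 1.     0.021 -0.009] z [-0.008 -0.006 -1.   ] w 0.0391 gf 0.0 F [ 0.8 -1.3  0.6]
relay_1 [([286.0, 266.0, 300.0, 281.0], 0.66), ([330.0, 196.0, 340.0, 206.0], 0.49)]
yellow_tray [([247.0, 260.0, 314.0, 333.0], 0.71)]
[[299.0, 276.0], [299.0, 269.0], [296.0, 282.0], [296.0, 275.0], [287.0, 271.0], [287.0, 264.0], [283.0, 276.0], [283.0, 270.0]]
to standoff [-0.0267 -0.2316  0.0685]
```

Request:
arm_command --steps '[{"slide": [0, 0, 0.05], "rot": [0, 0, 0], "grip": 0.6}, {"slide": [-0.006, -0.047, 0.0185], "rot": [0.25, -3.7, 0.6], "grip": 0.6}, {"slide": [-0.006, -0.047, 0], "rot": [0.25, -3.7, 0.6], "grip": 0.6}, {"slide": [-0.006, -0.046, 0], "rot": [0.25, -3.7, 0.6], "grip": 0.6}, {"slide": [-0.006, -0.046, 0], "rot": [0.25, -3.7, 0.6], "grip": 0.6}, {"slide": [-0.003, -0.0455, 0], "rot": [0.25, -3.7, 0.6], "grip": 0.6}, {"slide": [0, 0, 0], "rot": [0, 0, 0], "grip": 0.6}, {"slide": [0, 0, 0], "rot": [0, 0, 0], "grip": 0.6}]'

```text
time: 17.6
ee_pos: [0.4423, -0.157, 0.123]
eef_rot: [0.987, 0.036, 0.159, -0.006]
ft_force: [-0.3, 0.4, 0.8]
width: 0.0524
grip_force: 0.0
```

```bash
python3 - <<'E'
from h import *
s=st();p=shot('wrist','w10')
print('go',(rail(16.5,0,-8)-s['ee_pos']).round(4))
for d in eyes.look_for('relay_1',p)[:3]: print(np.round(d['bbox']).tolist(),round(d['conf'],2))
print('exp',proj(p,[rail(0,9,26),rail(32,-9,26)]).round().tolist())
E
```

```text
t 17.6 tcp [ 0.4423 -0.157   0.123 ] x [0.947 0.068 0.313] z [ 0.313  0.023 -0.95 ] w 0.0524 gf 0.0 F [-0.3  0.4  0.8]
go [ 0.0293  0.0013 -0.0955]
[6.0, 177.0, 46.0, 216.0] 0.73
[268.0, 195.0, 290.0, 246.0] 0.62
[363.0, 184.0, 475.0, 266.0] 0.31
exp [[269.0, 241.0], [292.0, 202.0]]
```

Relay 2 is at the stop. Descend and grasp.

Request:
arm_command --steps '[{"slide": [0.01, 0.001, -0.032], "rot": [0, 0, 0], "grip": 0.6}, {"slide": [0.01, 0, -0.032], "rot": [0, 0, 0], "grip": 0.6}, {"slide": [0.0095, 0, -0.0315], "rot": [0, 0, 0], "grip": 0.6}, {"slide": [0, 0, 0], "rot": [0, 0, 0], "grip": 0.6}, {"slide": [0, 0, 0], "rot": [0, 0, 0], "grip": 0.3}, {"slide": [0, 0, 0], "rot": [0, 0, 0], "grip": 0.1}, {"slide": [0, 0, 0], "rot": [0, 0, 0], "grip": 0.1}, {"slide": [0, 0, 0], "rot": [0, 0, 0], "grip": 0.1}]'

```text
time: 18.7
ee_pos: [0.4721, -0.1569, 0.0283]
eef_rot: [0.987, 0.036, 0.159, -0.005]
ft_force: [0.8, 1.3, 0.3]
width: 0.02
grip_force: 0.0
```

Request:
arm_command --steps '[{"slide": [0, 0, 0], "rot": [0, 0, 0], "grip": 0.1}, {"slide": [0, 0, 0], "rot": [0, 0, 0], "grip": 0.1}, {"slide": [0, 0, 0], "rot": [0, 0, 0], "grip": 0.1}, {"slide": [0, 0, 0], "rot": [0, 0, 0], "grip": 0.1}, {"slide": [-0.006, 0, 0.02], "rot": [0, 0, 0], "grip": 0.1}, {"slide": [-0.013, -0.001, 0.04], "rot": [0, 0, 0], "grip": 0.1}, {"slide": [-0.013, -0.001, 0.04], "rot": [0, 0, 0], "grip": 0.1}, {"slide": [0, 0, 0], "rot": [0, 0, 0], "grip": 0.1}]'

```text
time: 19.7
ee_pos: [0.4409, -0.1598, 0.1306]
eef_rot: [0.986, 0.035, 0.161, -0.004]
ft_force: [0.4, -0.7, -0.5]
width: 0.0177
grip_force: 20.0
```

Request:
arm_command --steps '[{"slide": [0.013, 0.055, 0], "rot": [-0.2, 2.3, -0.4], "grip": 0.1}, {"slide": [0.013, 0.055, 0], "rot": [-0.2, 2.3, -0.4], "grip": 0.1}, {"slide": [0.013, 0.055, 0], "rot": [-0.2, 2.3, -0.4], "grip": 0.1}, {"slide": [0.013, 0.055, 0], "rot": [-0.2, 2.3, -0.4], "grip": 0.1}, {"slide": [0.013, 0.055, 0], "rot": [-0.2, 2.3, -0.4], "grip": 0.1}, {"slide": [0.013, 0.055, 0], "rot": [-0.2, 2.3, -0.4], "grip": 0.1}, {"slide": [0.013, 0.055, 0], "rot": [-0.2, 2.3, -0.4], "grip": 0.1}, {"slide": [0.013, 0.055, 0], "rot": [-0.2, 2.3, -0.4], "grip": 0.1}]'

```text
time: 20.7
ee_pos: [0.5441, 0.2831, 0.1259]
eef_rot: [1.0, 0.009, -0.003, 0.007]
ft_force: [0.7, 0.4, 0.9]
width: 0.0175
grip_force: 20.0
```

```bash
python3 - <<'E'
from h import *
eyes.camera('wrist');s=st();p=shot('wrist','w11')
k=cv2.inRange(cv2.cvtColor(p['pixels'],cv2.COLOR_RGB2HSV),(100,150,50),(125,255,255))
for c in cv2.findContours(k,0,1)[0]:
    if cv2.contourArea(c)>150: a=cv2.approxPolyDP(c,4,True)[:,0];print(a.tolist(),[ray(p,*x,.016)[:2].round(3).tolist() for x in a])
print([(np.round(d['bbox']).tolist(),round(d['conf'],2)) for d in eyes.look_for('relay_1',p)[:2]])
E
```

```text
t 20.75 tcp [0.542  0.2921 0.1246] x [ 1.     0.025 -0.01 ] z [-0.01  -0.009 -1.   ] w 0.0176 gf 20.0 F [-4.8  0.3  0.7]
[[119, 166], [129, 237], [322, 236], [324, 163]] [[0.572, 0.43], [0.506, 0.428], [0.511, 0.251], [0.579, 0.253]]
[([483.0, 264.0, 522.0, 300.0], 0.83), ([258.0, 236.0, 297.0, 301.0], 0.69)]
```

Request:
arm_command --steps '[{"slide": [0.002, 0.0045, -0.03], "rot": [0.5, -0.6, 0], "grip": 0.1}, {"slide": [0, 0, -0.04], "rot": [0, 0, 0], "grip": 0.1}, {"slide": [0, 0, -0.03], "rot": [0, 0, 0], "grip": 0.1}, {"slide": [0, 0, -0.018], "rot": [0, 0, 0], "grip": 0.1}, {"slide": [0, 0, -0.005], "rot": [0, 0, 0], "grip": 0.1}, {"slide": [0, 0, 0], "rot": [0, 0, 0], "grip": 0.1}, {"slide": [0, 0, 0], "rot": [0, 0, 0], "grip": 0.1}, {"slide": [0, 0, 0], "rot": [0, 0, 0], "grip": 0.1}]'

```text
time: 21.85
ee_pos: [0.5464, 0.2861, 0.0056]
eef_rot: [1.0, 0.009, 0.005, 0.002]
ft_force: [0.4, -0.1, -0.8]
width: 0.0175
grip_force: 20.0
```

Request:
arm_command --steps '[{"slide": [-0.002, 0.005, -0.003], "rot": [0, 0, 0], "grip": 0.1}, {"slide": [0, 0.005, -0.003], "rot": [0, 0, 0], "grip": 0.1}, {"slide": [0, 0, -0.0015], "rot": [0, 0, 0], "grip": 0.1}, {"slide": [0, 0, 0], "rot": [0, 0, 0], "grip": 0.1}, {"slide": [0, 0, 0], "rot": [0, 0, 0], "grip": 0.1}, {"slide": [0, 0, 0], "rot": [0, 0, 0], "grip": 0.1}, {"slide": [0, 0, 0], "rot": [0, 0, 0], "grip": 0.1}, {"slide": [0, 0, 0], "rot": [0, 0, 0], "grip": 0.1}]'

```text
time: 22.85
ee_pos: [0.544, 0.2958, -0.0027]
eef_rot: [1.0, 0.009, 0.004, 0.002]
ft_force: [-0.4, 0.6, -0.7]
width: 0.0175
grip_force: 20.0
```

Request:
arm_command --steps '[{"slide": [0, 0, -0.001], "rot": [0, 0, 0], "grip": 0.25}, {"slide": [0, 0, 0], "rot": [0, 0, 0], "grip": 0.35}, {"slide": [0, 0, 0], "rot": [0, 0, 0], "grip": 0.4}, {"slide": [0, 0, 0], "rot": [0, 0, 0], "grip": 0.4}, {"slide": [0, 0, 0.01], "rot": [0, 0, 0], "grip": 0.4}, {"slide": [0, 0, 0.05], "rot": [0, 0, 0], "grip": 0.6}, {"slide": [0, 0, 0.06], "rot": [0, 0, 0], "grip": 0.8}, {"slide": [0, 0, 0.04], "rot": [0, 0, 0], "grip": 0.8}]'

```text
time: 23.85
ee_pos: [0.5443, 0.2966, 0.16]
eef_rot: [1.0, 0.009, 0.005, 0.002]
ft_force: [1.3, 0.4, -0.9]
width: 0.0571
grip_force: 0.0
```

```bash
python3 - <<'E'
from h import *
s=st();q=shot('side')
print([(np.round(d['bbox']).tolist(),round(d['conf'],2)) for d in eyes.look_for('relay_1',q)[:3]])
P=proj(q,[[.5433+x,.2965+y,z] for x in(-.016,.016) for y in(-.009,.009) for z in(.003,.029)]);print(P.min(0).round(),P.max(0).round())
E
```

```text
t 23.85 tcp [0.5443 0.2966 0.16  ] x [1.    0.018 0.011] z [ 0.011 -0.003 -1.   ] w 0.0571 gf 0.0 F [ 1.3  0.4 -0.9]
[([285.0, 267.0, 301.0, 282.0], 0.73), ([198.0, 335.0, 215.0, 351.0], 0.52)]
[195. 331.] [216. 352.]
```

Request:
arm_command --steps '[{"slide": [0.007, -0.06, 0], "rot": [0, 0.6, 0], "grip": 0.8}, {"slide": [0.007, -0.06, 0], "rot": [0, 0, 0], "grip": 0.8}, {"slide": [0.007, -0.06, 0], "rot": [0, 0, 0], "grip": 0.8}, {"slide": [0.007, -0.06, 0], "rot": [0, 0, 0], "grip": 0.8}, {"slide": [0.007, -0.06, 0], "rot": [0, 0, 0], "grip": 0.8}, {"slide": [0.007, -0.06, 0], "rot": [0, 0, 0], "grip": 0.8}, {"slide": [0.007, -0.06, 0], "rot": [0, 0, 0], "grip": 0.8}, {"slide": [0.007, -0.06, 0], "rot": [0, 0, 0], "grip": 0.8}]'

```text
time: 24.95
ee_pos: [0.5997, -0.1861, 0.1563]
eef_rot: [1.0, 0.009, -0.001, 0.003]
ft_force: [1.3, 0.7, 0.1]
width: 0.07
grip_force: 0.0
```

```bash
python3 - <<'E'
from h import *
eyes.camera('wrist');eyes.camera('wrist');s=st();p=shot('wrist','w12')
for o,z0,z1,r in (('capacitor',0,.06,.0175),('knob',0,.028,.019)):
    for d in eyes.look_for(o,p)[:2]: print(o,np.round(d['bbox']).tolist(),round(d['conf'],2))
# brass terminals & knob top
i=p['pixels'];h=cv2.cvtColor(i,cv2.COLOR_RGB2HSV)
k=cv2.inRange(h,(12,140,110),(30,255,255));n,l,S,c=cv2.connectedComponentsWithStats(k)
for j in range(1,n):
    if S[j,4]>20: print(S[j].tolist(),c[j].round(1),ray(p,*c[j],.066).round(4))
for n,x,y,r,zz in (('cap',.611,-.319,.0175,(0,.06)),('knob',.5165,-.413,.019,(0,.028))):
    P=proj(p,[[x+r*np.cos(a),y+r*np.sin(a),z] for a in np.arange(0,6.3,.2) for z in zz]);print('exp',n,P.min(0).round(),P.max(0).round())
E
```

```text
t 25.05 tcp [ 0.5988 -0.1933  0.155 ] x [ 1.     0.007 -0.004] z [-0.004 -0.007 -1.   ] w 0.0698 gf 0.0 F [-0.2  0.1 -0.7]
capacitor [390.0, 160.0, 449.0, 210.0] 0.74
capacitor [318.0, 276.0, 406.0, 299.0] 0.36
knob [463.0, 248.0, 504.0, 265.0] 0.6
[429, 182, 13, 12, 128] [434.8 187.4] [ 0.6187 -0.3224  0.066 ]
[419, 194, 12, 13, 120] [424.4 200. ] [ 0.6079 -0.3153  0.066 ]
[319, 280, 7, 6, 25] [321.9 282.5] [ 0.5308 -0.2329  0.066 ]
[114, 286, 15, 55, 295] [119.6 312.7] [ 0.4991 -0.0476  0.066 ]
[401, 286, 7, 6, 31] [404.1 288.4] [ 0.5252 -0.3077  0.066 ]
[431, 286, 14, 56, 344] [438.7 315.4] [ 0.4971 -0.3432  0.066 ]
[505, 355, 39, 3, 72] [524.7 355.7] [ 0.4524 -0.4335  0.066 ]
exp cap [385. 163.] [447. 214.]
exp knob [460. 250.] [511. 294.]
```

Request:
arm_command --steps '[{"slide": [0.0045, -0.042, 0], "rot": [0.3, 0, 0], "grip": 0.85}, {"slide": [0.0045, -0.042, 0], "rot": [0, 0, 0], "grip": 0.85}, {"slide": [0.0045, -0.042, 0], "rot": [0, 0, 0], "grip": 0.85}, {"slide": [0, 0, -0.02], "rot": [0, 0, 0], "grip": 0.85}, {"slide": [0, 0, -0.02], "rot": [0, 0, 0], "grip": 0.85}, {"slide": [0, 0, 0], "rot": [0, 0, 0], "grip": 0.85}, {"slide": [0, 0, 0], "rot": [0, 0, 0], "grip": 0.85}, {"slide": [0, 0, 0], "rot": [0, 0, 0], "grip": 0.85}]'

```text
time: 26.2
ee_pos: [0.614, -0.3097, 0.1173]
eef_rot: [1.0, 0.009, -0.0, 0.0]
ft_force: [0.6, -0.5, 0.1]
width: 0.0742
grip_force: 0.0
```

Request:
arm_command --steps '[{"slide": [-0.0015, -0.009, 0], "rot": [0, 0, 0], "grip": 0.85}, {"slide": [0, 0, -0.03], "rot": [0, 0, 0], "grip": 0.85}, {"slide": [0, 0, -0.04], "rot": [0, 0, 0], "grip": 0.85}, {"slide": [0, 0, -0.032], "rot": [0, 0, 0], "grip": 0.85}, {"slide": [0, 0, 0], "rot": [0, 0, 0], "grip": 0.85}, {"slide": [0, 0, 0], "rot": [0, 0, 0], "grip": 0.6}, {"slide": [0, 0, 0], "rot": [0, 0, 0], "grip": 0.5}, {"slide": [0, 0, 0], "rot": [0, 0, 0], "grip": 0.45}]' --newtons 25

```text
time: 27.2
ee_pos: [0.6125, -0.3194, 0.0155]
eef_rot: [1.0, 0.009, -0.0, 0.0]
ft_force: [0.3, 0.0, -0.2]
width: 0.052
grip_force: 0.0
```

Request:
arm_command --steps '[{"slide": [0, 0, 0], "rot": [0, 0, 0], "grip": 0.4}, {"slide": [0, 0, 0], "rot": [0, 0, 0], "grip": 0.35}, {"slide": [0, 0, 0], "rot": [0, 0, 0], "grip": 0.25}, {"slide": [0, 0, 0], "rot": [0, 0, 0], "grip": 0.25}, {"slide": [0, 0, 0], "rot": [0, 0, 0], "grip": 0.25}, {"slide": [0, 0, 0.02], "rot": [0, 0, 0], "grip": 0.25}, {"slide": [0, 0, 0.05], "rot": [0, 0, 0], "grip": 0.25}, {"slide": [0, 0, 0.05], "rot": [0, 0, 0], "grip": 0.25}]'

```text
time: 28.2
ee_pos: [0.6118, -0.3188, 0.1367]
eef_rot: [1.0, 0.009, -0.001, -0.0]
ft_force: [0.5, -0.8, -0.9]
width: 0.0348
grip_force: 25.0
```

Request:
arm_command --steps '[{"slide": [-0.003, 0.03, 0.02], "rot": [0, 0, 0], "grip": 0.25}, {"slide": [-0.006, 0.055, 0.01], "rot": [0, 0, 0], "grip": 0.25}, {"slide": [-0.006, 0.058, 0], "rot": [0, 0, 0], "grip": 0.25}, {"slide": [-0.006, 0.058, 0], "rot": [0, 0, 0], "grip": 0.25}, {"slide": [-0.006, 0.058, 0], "rot": [0, 0, 0], "grip": 0.25}, {"slide": [-0.006, 0.058, 0], "rot": [0, 0, 0], "grip": 0.25}, {"slide": [-0.006, 0.058, 0], "rot": [0, 0, 0], "grip": 0.25}, {"slide": [-0.006, 0.058, 0], "rot": [0, 0, 0], "grip": 0.25}]'

```text
time: 29.2
ee_pos: [0.5665, 0.1158, 0.1656]
eef_rot: [1.0, 0.009, -0.0, 0.0]
ft_force: [1.4, -0.2, -1.2]
width: 0.0344
grip_force: 25.0
```

Request:
arm_command --steps '[{"slide": [-0.006, 0.058, 0], "rot": [0, 0, 0], "grip": 0.25}, {"slide": [-0.006, 0.058, 0], "rot": [0, 0, 0], "grip": 0.25}, {"slide": [-0.006, 0.058, 0], "rot": [0, 0, 0], "grip": 0.25}, {"slide": [-0.006, 0.058, 0], "rot": [0, 0, 0], "grip": 0.25}, {"slide": [-0.002, 0.03, 0], "rot": [0, 0, 0], "grip": 0.25}, {"slide": [0, 0, 0], "rot": [0, 0, 0], "grip": 0.25}, {"slide": [0, 0, 0], "rot": [0, 0, 0], "grip": 0.25}, {"slide": [0, 0, 0], "rot": [0, 0, 0], "grip": 0.25}]'

```text
time: 30.2
ee_pos: [0.5418, 0.3742, 0.1646]
eef_rot: [1.0, 0.008, -0.001, 0.0]
ft_force: [0.2, 0.1, -0.7]
width: 0.0344
grip_force: 25.0
```

Request:
arm_command --steps '[{"slide": [-0.001, 0.0105, 0], "rot": [0, 0, 0], "grip": 0.25}, {"slide": [0, 0, -0.04], "rot": [0, 0, 0], "grip": 0.25}, {"slide": [0, 0, -0.045], "rot": [0, 0, 0], "grip": 0.25}, {"slide": [0, 0, -0.035], "rot": [0, 0, 0], "grip": 0.25}, {"slide": [0, 0, -0.015], "rot": [0, 0, 0], "grip": 0.25}, {"slide": [0, 0, -0.005], "rot": [0, 0, 0], "grip": 0.25}, {"slide": [0, 0, 0], "rot": [0, 0, 0], "grip": 0.25}, {"slide": [0, 0, 0], "rot": [0, 0, 0], "grip": 0.25}]'

```text
time: 31.2
ee_pos: [0.5406, 0.387, 0.0257]
eef_rot: [1.0, 0.009, -0.0, -0.001]
ft_force: [0.3, -0.4, -1.0]
width: 0.0343
grip_force: 25.0
```

Request:
arm_command --steps '[{"slide": [0, -0.001, -0.003], "rot": [0, 0, 0], "grip": 0.25}, {"slide": [0, -0.001, -0.0025], "rot": [0, 0, 0], "grip": 0.25}, {"slide": [0, 0, -0.0005], "rot": [0, 0, 0], "grip": 0.25}, {"slide": [0, 0, 0], "rot": [0, 0, 0], "grip": 0.25}, {"slide": [0, 0, 0], "rot": [0, 0, 0], "grip": 0.45}, {"slide": [0, 0, 0], "rot": [0, 0, 0], "grip": 0.55}, {"slide": [0, 0, 0], "rot": [0, 0, 0], "grip": 0.6}, {"slide": [0, 0, 0], "rot": [0, 0, 0], "grip": 0.6}]'

```text
time: 32.2
ee_pos: [0.5399, 0.3844, 0.0183]
eef_rot: [1.0, 0.009, -0.001, -0.0]
ft_force: [0.1, 0.5, 0.6]
width: 0.0512
grip_force: 0.0
```

Request:
arm_command --steps '[{"slide": [0, 0, 0.02], "rot": [0, 0, 0], "grip": 0.6}, {"slide": [0, 0, 0.05], "rot": [0, 0, 0], "grip": 0.6}, {"slide": [0, 0, 0.06], "rot": [0, 0, 0], "grip": 0.7}, {"slide": [0, 0, 0.02], "rot": [0, 0, 0], "grip": 0.75}, {"slide": [-0.002, -0.058, 0], "rot": [0, 0, 0], "grip": 0.75}, {"slide": [-0.002, -0.06, 0], "rot": [0, 0, 0], "grip": 0.75}, {"slide": [-0.002, -0.06, 0], "rot": [0, 0, 0], "grip": 0.75}, {"slide": [-0.002, -0.06, 0], "rot": [0, 0, 0], "grip": 0.75}]'

```text
time: 33.2
ee_pos: [0.5316, 0.1444, 0.1688]
eef_rot: [1.0, 0.009, -0.001, -0.0]
ft_force: [1.2, -0.3, -0.0]
width: 0.0648
grip_force: 0.0
```

```bash
python3 - <<'E'
from h import *
s=st();q=shot('side')
print([(np.round(d['bbox']).tolist(),round(d['conf'],2)) for d in eyes.look_for('capacitor',q)[:3]])
P=proj(q,[[.5406+.0175*np.cos(a),.385+.0175*np.sin(a),z] for a in np.arange(0,6.3,.2) for z in(.003,.066)]);print(P.min(0).round(),P.max(0).round())
E
```

```text
t 33.2 tcp [0.5316 0.1444 0.1688] x [ 1.     0.018 -0.002] z [-0.002  0.    -1.   ] w 0.0648 gf 0.0 F [ 1.2 -0.3 -0. ]
[([163.0, 361.0, 190.0, 396.0], 0.74)]
[161. 363.] [189. 396.]
```

Request:
arm_command --steps '[{"slide": [-0.002, -0.06, 0], "rot": [0, 0, 0], "grip": 0.75}, {"slide": [-0.002, -0.06, 0], "rot": [0, 0, 0], "grip": 0.75}, {"slide": [-0.002, -0.06, 0], "rot": [0, 0, 0], "grip": 0.75}, {"slide": [-0.002, -0.06, 0], "rot": [0, 0, 0], "grip": 0.75}, {"slide": [-0.002, -0.06, 0], "rot": [0, 0, 0], "grip": 0.75}, {"slide": [-0.001, -0.055, 0], "rot": [0, 0, 0], "grip": 0.75}, {"slide": [0, -0.03, 0], "rot": [0, 0, 0], "grip": 0.75}, {"slide": [0, 0, 0], "rot": [0, 0, 0], "grip": 0.75}]'

```text
time: 34.3
ee_pos: [0.5202, -0.2413, 0.1683]
eef_rot: [1.0, 0.007, -0.001, -0.0]
ft_force: [0.2, 1.2, -0.2]
width: 0.0653
grip_force: 0.0
```

```bash
python3 - <<'E'
from h import *
eyes.camera('wrist');s=st();p=shot('wrist','w13')
print([(np.round(d['bbox']).tolist(),round(d['conf'],2)) for d in eyes.look_for('knob',p)[:2]])
k=cv2.inRange(cv2.cvtColor(p['pixels'],cv2.COLOR_RGB2HSV),(12,25,140),(40,150,255));n,l,S,c=cv2.connectedComponentsWithStats(k)
for j in range(1,n):
    if S[j,4]>60: print(S[j].tolist(),c[j].round(1))
for n,x,y,r,zz in (('knob',.5165,-.413,.015,(.028,)),('skirt',.5165,-.413,.019,(0,.005))):
    P=proj(p,[[x+r*np.cos(a),y+r*np.sin(a),z] for a in np.arange(0,6.3,.2) for z in zz]);print('exp',n,P.min(0).round(),P.max(0).round())
E
```

```text
t 34.35 tcp [ 0.5208 -0.239   0.1685] x [ 1.     0.017 -0.002] z [-0.002  0.001 -1.   ] w 0.0652 gf 0.0 F [-0.2  0.3 -0.1]
[([427.0, 175.0, 472.0, 213.0], 0.57)]
[427, 177, 46, 39, 1149] [451.3 196.9]
[302, 212, 29, 9, 186] [316. 216.]
exp knob [440. 188.] [470. 217.]
exp skirt [424. 178.] [463. 214.]
```

Request:
arm_command --steps '[{"slide": [-0.002, -0.05, 0], "rot": [0, 0, 0], "grip": 0.75}, {"slide": [0, -0.055, 0], "rot": [0, 0, 0], "grip": 0.75}, {"slide": [0, -0.05, 0], "rot": [0, 0, -0.0], "grip": 0.75}, {"slide": [0, -0.022, -0.03], "rot": [0, 0, 0], "grip": 0.75}, {"slide": [0, 0, -0.03], "rot": [0, 0, 0], "grip": 0.75}, {"slide": [0, 0, 0], "rot": [0, 0, 0], "grip": 0.75}, {"slide": [0, 0, 0], "rot": [0, 0, 0], "grip": 0.75}, {"slide": [0, 0, 0], "rot": [0, 0, 0], "grip": 0.75}]'

```text
time: 35.45
ee_pos: [0.52, -0.4154, 0.1102]
eef_rot: [1.0, 0.009, -0.0, 0.001]
ft_force: [0.1, -0.1, 0.6]
width: 0.0654
grip_force: 0.0
```

```bash
python3 - <<'E'
from h import *
s=st();p=shot('wrist','w14')
k=cv2.inRange(cv2.cvtColor(p['pixels'],cv2.COLOR_RGB2HSV),(12,25,140),(40,150,255));n,l,S,c=cv2.connectedComponentsWithStats(k)
for j in range(1,n):
    if S[j,4]>100: print(S[j].tolist(),c[j].round(1))
print([(np.round(d['bbox']).tolist(),round(d['conf'],2)) for d in eyes.look_for('knob',p)[:2]])
P=proj(p,[[.5185+r*np.cos(a),-.416+r*np.sin(a),z] for a in np.arange(0,6.3,.2) for r,z in ((.015,.028),(.019,.0),(.019,.005))]);print('exp',P.min(0).round(),P.max(0).round())
cv2.imwrite('pics/c14.png',cv2.imread('pics/w14.png'))
E
```

```text
t 35.45 tcp [ 0.52   -0.4154  0.1102] x [ 1.     0.019 -0.   ] z [-0.    -0.001 -1.   ] w 0.0654 gf 0.0 F [ 0.1 -0.1  0.6]
[463, 0, 35, 24, 437] [480.7  11. ]
[504, 0, 21, 17, 216] [513.9   7.3]
[527, 0, 33, 25, 543] [542.9   9.7]
[513, 20, 20, 35, 254] [523.8  35.8]
[479, 23, 15, 24, 108] [485.6  34.1]
[427, 30, 28, 27, 270] [439.5  41.2]
[492, 31, 16, 19, 136] [500.8  41. ]
[543, 32, 17, 16, 127] [550.9  38.8]
[485, 51, 17, 18, 108] [491.9  58.4]
[538, 53, 17, 24, 152] [544.4  64. ]
[498, 56, 27, 29, 205] [509.8  70. ]
[395, 63, 165, 234, 21153] [470.  180.5]
[541, 69, 19, 23, 139] [548.9  81.1]
[261, 186, 37, 13, 235] [278.8 192. ]
[107, 227, 35, 10, 252] [123.8 231.8]
[100, 245, 71, 30, 1327] [136.2 257.7]
[([257.0, 184.0, 299.0, 231.0], 0.59)]
exp [258. 184.] [301. 231.]
```

View pics/w14.png

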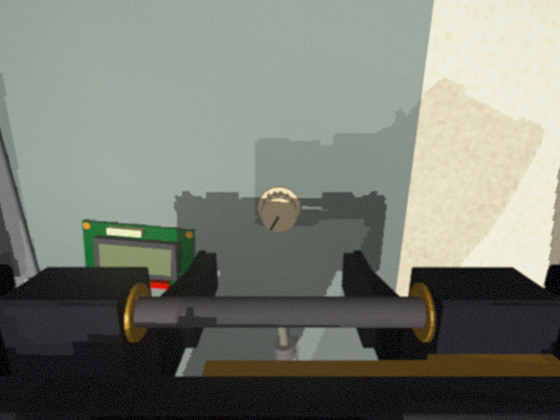

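Request:
arm_command --steps '[{"slide": [-0.0015, 0, -0.03], "rot": [0, 0, 0], "grip": 0.75}, {"slide": [0, 0, -0.04], "rot": [0, 0, 0], "grip": 0.75}, {"slide": [0, 0, -0.03], "rot": [0, 0, 0], "grip": 0.75}, {"slide": [0, 0, -0.018], "rot": [0, 0, 0], "grip": 0.75}, {"slide": [0, 0, 0], "rot": [0, 0, 0], "grip": 0.7}, {"slide": [0, 0, 0], "rot": [0, 0, 0], "grip": 0.6}, {"slide": [0, 0, 0], "rot": [0, 0, 0], "grip": 0.5}, {"slide": [0, 0, 0], "rot": [0, 0, 0], "grip": 0.4}]' --newtons 20

```text
time: 36.55
ee_pos: [0.5178, -0.416, -0.0089]
eef_rot: [1.0, 0.009, -0.001, 0.0]
ft_force: [0.2, 0.4, 0.2]
width: 0.0414
grip_force: 0.0
```

Request:
arm_command --steps '[{"slide": [0, 0, 0], "rot": [0, 0, 0], "grip": 0.3}, {"slide": [0, 0, 0], "rot": [0, 0, 0], "grip": 0.2}, {"slide": [0, 0, 0], "rot": [0, 0, 0], "grip": 0.2}, {"slide": [0, 0, 0], "rot": [0, 0, 0], "grip": 0.2}, {"slide": [0, 0, 0], "rot": [0, 0, 0], "grip": 0.2}, {"slide": [0, 0, 0], "rot": [0, 0, 0], "grip": 0.2}, {"slide": [0, 0, 0], "rot": [0, 0, 0], "grip": 0.2}, {"slide": [0, 0, 0], "rot": [0, 0, 0], "grip": 0.2}]'

```text
time: 37.55
ee_pos: [0.5175, -0.4157, -0.0095]
eef_rot: [1.0, 0.009, -0.001, -0.0]
ft_force: [-1.4, 0.6, 4.3]
width: 0.0293
grip_force: 20.0
```

Request:
arm_command --steps '[{"slide": [0, 0, 0.02], "rot": [0, 0, 0], "grip": 0.2}, {"slide": [0, 0, 0.06], "rot": [0, 0, 0], "grip": 0.2}, {"slide": [0, 0, 0.06], "rot": [0, 0, 0], "grip": 0.2}, {"slide": [-0.004, 0.05, 0.02], "rot": [0, 0, 0], "grip": 0.2}, {"slide": [-0.005, 0.058, 0], "rot": [0, 0, 0], "grip": 0.2}, {"slide": [-0.005, 0.058, 0], "rot": [0, 0, 0], "grip": 0.2}, {"slide": [-0.005, 0.058, 0], "rot": [0, 0, 0], "grip": 0.2}, {"slide": [-0.005, 0.058, 0], "rot": [0, 0, 0], "grip": 0.2}]'

```text
time: 38.55
ee_pos: [0.4932, -0.1316, 0.1513]
eef_rot: [1.0, 0.009, -0.001, 0.0]
ft_force: [0.5, 0.4, 0.2]
width: 0.0294
grip_force: 20.0
```

Request:
arm_command --steps '[{"slide": [-0.005, 0.058, 0], "rot": [0, 0, 0], "grip": 0.2}, {"slide": [-0.005, 0.058, 0], "rot": [0, 0, 0], "grip": 0.2}, {"slide": [-0.005, 0.058, 0], "rot": [0, 0, 0], "grip": 0.2}, {"slide": [-0.005, 0.058, 0], "rot": [0, 0, 0], "grip": 0.2}, {"slide": [-0.004, 0.045, 0], "rot": [0, 0, 0], "grip": 0.2}, {"slide": [0, 0.015, 0], "rot": [0, 0, 0], "grip": 0.2}, {"slide": [0, 0, 0], "rot": [0, 0, 0], "grip": 0.2}, {"slide": [0, 0, 0], "rot": [0, 0, 0], "grip": 0.2}]'

```text
time: 39.55
ee_pos: [0.4696, 0.1573, 0.1505]
eef_rot: [1.0, 0.008, -0.001, 0.0]
ft_force: [1.1, 0.0, 0.3]
width: 0.0294
grip_force: 20.0
```

Request:
arm_command --steps '[{"slide": [-0.003, 0.007, 0], "rot": [0, 0, 0], "grip": 0.2}, {"slide": [0, 0, -0.04], "rot": [0, 0, 0], "grip": 0.2}, {"slide": [0, 0, -0.045], "rot": [0, 0, 0], "grip": 0.2}, {"slide": [0, 0, -0.04], "rot": [0, 0, 0], "grip": 0.2}, {"slide": [0, 0, -0.02], "rot": [0, 0, 0], "grip": 0.2}, {"slide": [0, 0, -0.005], "rot": [0, 0, 0], "grip": 0.2}, {"slide": [0, 0, 0], "rot": [0, 0, 0], "grip": 0.2}, {"slide": [0, 0, 0], "rot": [0, 0, 0], "grip": 0.2}]'

```text
time: 40.55
ee_pos: [0.4674, 0.1656, 0.0015]
eef_rot: [1.0, 0.009, -0.0, -0.0]
ft_force: [-1.1, -0.6, -0.6]
width: 0.0295
grip_force: 20.0
```

Request:
arm_command --steps '[{"slide": [0, -0.001, -0.003], "rot": [0, 0, 0], "grip": 0.2}, {"slide": [0, 0, -0.003], "rot": [0, 0, 0], "grip": 0.2}, {"slide": [0, 0, -0.0005], "rot": [0, 0, 0], "grip": 0.2}, {"slide": [0, 0, 0], "rot": [0, 0, 0], "grip": 0.2}, {"slide": [0, 0, 0], "rot": [0, 0, 0], "grip": 0.4}, {"slide": [0, 0, 0], "rot": [0, 0, 0], "grip": 0.48}, {"slide": [0, 0, 0], "rot": [0, 0, 0], "grip": 0.48}, {"slide": [0, 0, 0], "rot": [0, 0, 0], "grip": 0.48}]'

```text
time: 41.55
ee_pos: [0.4664, 0.1644, -0.0062]
eef_rot: [1.0, 0.009, -0.001, -0.0]
ft_force: [0.2, 0.8, 0.3]
width: 0.0415
grip_force: 0.0
```

Request:
arm_command --steps '[{"slide": [0, 0, 0.015], "rot": [0, 0, 0], "grip": 0.48}, {"slide": [0, 0, 0.05], "rot": [0, 0, 0], "grip": 0.48}, {"slide": [0, 0, 0.06], "rot": [0, 0, 0], "grip": 0.5}, {"slide": [0, 0, 0.05], "rot": [0, 0, 0], "grip": 0.5}, {"slide": [0, -0.055, 0.02], "rot": [0, 0, 0], "grip": 0.5}, {"slide": [0, -0.055, 0], "rot": [0, 0, 0], "grip": 0.5}, {"slide": [0, -0.055, 0], "rot": [0, 0, 0], "grip": 0.5}, {"slide": [0, -0.03, 0], "rot": [0, 0, 0], "grip": 0.5}]'

```text
time: 42.55
ee_pos: [0.4661, -0.0335, 0.1898]
eef_rot: [1.0, 0.008, -0.001, 0.0]
ft_force: [-0.8, 0.2, 0.1]
width: 0.0433
grip_force: 0.0
```

```bash
python3 - <<'E'
from h import *
s=st();cyl=lambda x,y,*rz:[[x+r*np.cos(a),y+r*np.sin(a),z] for a in np.arange(0,6.3,.2) for r,z in rz]
box=lambda x,y:[[x+a,y+b,z] for a in(-.016,.016) for b in(-.009,.009) for z in(.003,.029)]
E={'knob':[cyl(.4672,.1645,(.019,.003),(.015,.031))],'relay_1':[box(.467,.074),box(.5433,.2965)],'capacitor':[cyl(.5405,.3845,(.0175,.003),(.0175,.063))],'wrong_relay':[]}
for n in('side','scene'):
    q=shot(n,n+'9')
    for o,L in E.items():
        print(n,o,[(np.round(d['bbox']).tolist(),round(d['conf'],2)) for d in eyes.look_for(o,q)[:3]],'exp',[np.r_[proj(q,X).min(0),proj(q,X).max(0)].round().tolist() for X in L])
E
```

```text
t 42.55 tcp [ 0.4661 -0.0335  0.1898] x [ 1.     0.015 -0.001] z [-0.001 -0.001 -1.   ] w 0.0433 gf 0.0 F [-0.8  0.2  0.1]
side knob [([264.0, 296.0, 280.0, 315.0], 0.71)] exp [[263.0, 294.0, 281.0, 316.0]]
side relay_1 [([196.0, 336.0, 216.0, 352.0], 0.62), ([286.0, 266.0, 299.0, 279.0], 0.47)] exp [[283.0, 264.0, 299.0, 282.0], [195.0, 331.0, 216.0, 352.0]]
side capacitor [([163.0, 363.0, 191.0, 395.0], 0.95)] exp [[162.0, 363.0, 189.0, 396.0]]
side wrong_relay [([220.0, 245.0, 232.0, 261.0], 0.58)] exp []
scene knob [([334.0, 162.0, 349.0, 179.0], 0.62)] exp [[332.0, 159.0, 348.0, 178.0]]
scene relay_1 [([303.0, 173.0, 316.0, 191.0], 0.67), ([394.0, 163.0, 411.0, 180.0], 0.65)] exp [[301.0, 172.0, 315.0, 191.0], [396.0, 162.0, 413.0, 180.0]]
scene capacitor [([422.0, 141.0, 448.0, 168.0], 0.82), ([200.0, 202.0, 264.0, 285.0], 0.63)] exp [[424.0, 139.0, 447.0, 166.0]]
scene wrong_relay [([347.0, 228.0, 364.0, 248.0], 0.72), ([331.0, 162.0, 349.0, 176.0], 0.5)] exp []
```

All parts match their expected upright positions in both cameras, and the arm is clear of everything.

```bash
python3 -c "
from bench import order; print(order.close_job())"
```

```text
the job is handed in; nothing more can be done
None
```

The job is handed in at about 43 s: black relay in the red bin, blue tray with capacitor and orange relay, yellow tray with knob and orange relay, each part upright in its own compartment by both cameras' boxes; the display board was not touched, and the judge's verdict was not shown.

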